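Set the iris lever of the sample viewer to the index tab and store it

TASK

Without gripping anything, push the upright fin of the sample viewer's iris lever round until the lever's pointer lines up with the nose of the index tab on the scale. Then press the round button on the viewer fully down and let go of it, leaving the lever at the tab. The viewer, the tab and the things standing round it stay where they are.

Things in the scene. Friction and masses are not known exactly. Their poses are not given: they have to be found in the camera images.
- viewer: the sample viewer, a loose 2 kg housing 210 (its x) x 200 (its y) x 50 mm, white flat top 50 mm over the desk. Origin: on the desk under the vertical axis of the iris ring, the housing's centre; x points away from the robot at yaw 0, z up. On top, centred: dark iris ring 92 mm across, top 9.5 mm over the white top; scale of black ticks every 5 degrees on the robot's side, 72 to 82 mm from the axis
- iris_ring (a joint): angle of the ring and lever about the viewer's z axis, rad, -1.2 to 1.2. At q the lever points along (-cos q, -sin q) in the viewer's frame: at 0 towards the robot, growing counter-clockwise from above (to the robot's right). Starts on the left, -1.1 to -0.7, and must grow. Plain friction: about 1 N at the fin moves it, it stays where it is left
- lever_fin (a point): centre of the top of the lever's upright black fin, 62 mm from the ring's axis, 82.5 mm over the desk. The fin is 14 mm along the lever, 10 mm thick across it, and stands from 56.5 to 82.5 mm over the desk; its arm (8 mm wide, black) runs from the ring to the pointer. Both sides of the fin are free above 60 mm over the desk
- lever_pointer (a point): pointed outer end of the lever, 76 mm from the ring's axis, 56 mm over the desk; its -x axis points outward along the lever
- fin_left: the half of the lever's fin on the robot's left when the lever points to the robot: 14 x 5 x 26 mm, origin at its centre. The push goes against its outer face
- fin_right: the other half of the same fin, 14 x 5 x 26 mm, origin at its centre
- index_tab (a joint): angle of the index tab about the same axis, counted like the iris ring's, between -0.35 and 0.8 rad: the value to which the iris ring must be brought. Stiff; not to be moved
- tab_nose (a point): nose of the index tab, pointing at the axis, 82.5 mm from it, 53 mm over the desk. The tab is a dark metal slide 12 mm wide with a pointed nose, on the outer rim of the scale (82 to 102 mm from the axis), its top 55.5 mm over the desk; its -x axis points outward
- store_button (a joint): travel of the round black push button, m: 0 released, 0.006 fully down; a spring brings it back, fully down takes 5 N
- store_button_top (a point): centre of the button's top face, 24 mm across, on the viewer's rear left corner, 74 mm along the viewer's x and 68 mm along its y from the viewer's origin, 72 mm over the desk when released (10 mm over its 40 mm round collar); it goes straight down
- dropper: white dropper bottle, 26 mm across, 62 mm high, standing left of the viewer; bystander, origin under its centre
- strip_bottle: white bottle with black cap, 50 mm across, 133 mm high, standing left behind the viewer; bystander, origin under its centre
- tube_w: sample tube lying left of the viewer, 88 mm long, 16 mm thick; bystander, origin under its centre
- marker: black marker pen, 138 mm long, 11 mm thick, lying in front of the viewer on the robot's side; bystander, origin under its centre

How it is judged:
By the outcome, as a careful person would: the job done as asked, in the order asked, and still so for the second after the job is handed in, with the robot touching nothing.
It also fails if it takes over 54 s, if anything falls off the work surface, if the arm or the gripper's body presses on something with over 40 N, if the wrist force passes 120 N, or if a joint passes its speed limit or range.

ROBOT

A 7-joint arm with a two-finger parallel gripper is mounted at the origin on a cart in front of the work surface, level with it; the furniture and walls round the work are solid. World frame = base frame: x ahead of the robot, y to its left, z up, the work surface at z = 0. Lengths are in m, angles in rad, forces in N, time in s.
With the tool pointing down it reaches from about 0.4 to 0.85 m from the base axis. Payload 10.4 kg.
Tool frame: the origin (TCP) lies at the very end of the fingers, on their centre line; the grasp point (between the pads) lies 19 mm behind it (manip.tcp_to_grasp is the distance from the TCP to the grasp point, in m); x points along the fingers, y is the direction in which the jaws open and shut, and the axes are right-handed (so a half turn about x gives the same grasp; the last joint's range is limited). The gripper opens to 85 mm and grips with 20 to 120 N. Pads are 22 mm wide; open, the fingers measure 114 mm over their backs; the gripper's body (76 mm by 85 mm) begins 54 mm behind the grasp point. The pads swing forward as they close: fully open they stand 13 mm farther back than shut.
Start: joints at [1.218, 0.332, -0.065, 1.46, 0.022, 1.35, -0.088], TCP at [0.202, -0.591, 0.199] pointing down, gripper open.
Joint ranges: [-2.6, 2.6], [-0.5, 2.12], [-1.47, 1.34], [0.16, 2.42], [-1.27, 4.41], [0.06, 2.06], [-2.6, 2.6]. Speed limits (rad/s): [2.22, 2.22, 2.79, 2.79, 3.14, 3.14, 3.14].

INTERFACE

Orientations are given as a unit quaternion [x, y, z, w].
In Python, from workcell import manip, cams, hand_in gives the robot as it stands.
- The arm moves only by the shell command python3 -m handwheel 'ROWS' [FORCE]. ROWS is text: rows parted by semicolons, each of 7 numbers parted by spaces: the shift along the tool's x, y, z in mm, then the turn, a rotation vector about the tool's x, y, z in rad, then the finger opening in mm, from 0 to 85.4. A call has 1 to 8 rows; each row shifts and turns the commanded pose from where the row before left it, along the tool's axes as they then stand; what a row does not reach is not made up. A row lasts 1/10 s, in which the tool goes at most 50 mm and 8.59 degrees, less where a joint would pass 70% of its speed; a pose out of reach is approached as far as the arm can. A call with a gripper value outside its range is refused whole. The fingers move at their own pace and stop on an object; FORCE is the grip in N (left out, the last holds). Time passes only in rows, so rows that do not move let the fingers close. It gives the time, the measured TCP pose, the force and the opening at its end, in the units of the state.
- manip.get_obs(): the state, without advancing time (a new reading comes with each control period).
- cams.camera(name): name is "scene" or "side" or "wrist"; returns a dict with "color" (384x512x3 uint8, blue, green, red), "depth" (384x512 float32, m along the optical axis (not along the pixel's ray), 0 where there is no reading), "camera_matrix" (3x3 intrinsics, pixels), "origin" and "attitude" of the camera in the world; the wrist camera has in their place "T_tool_cam" (4x4, takes a point from camera to tool coordinates, whose origin is the TCP and whose axes are the tool frame's). Camera axes: x right, y down, z forward; pixel columns grow to the right and rows downward; lengths in m; the calibration is good to about 2 mm. A picture is of the moment at which its call begins: read the wrist's pose just before it.
- hand_in(): hands the job in, once; it reports no verdict.
Trained networks look in the newest picture that a camera, given by its name, has taken for a name from the list of things; names that differ only in an ending like _2 or _b are one class to them, and where a whole thing is asked for, a point or a joint stands for the part that bears it (a point fixed in the world has none). Each returns a list of dicts, best first, with "conf" (0 to 1); they miss things now and then, are a little off and sometimes report something else, mostly with a low value. They report only what shows in the picture. A call takes as long as a camera call.
- cams.recognise(camera, thing): "box" ([left, top, width, height] in pixels, round what is visible of it).
- cams.outline_of(camera, thing): "region" (384x512 bool, what is visible of it) and "box" ([left, top, width, height] in pixels, round what is visible of it).
The state is a dict: "clock": time; "joint_pos": joint angles; "joint_velocities": joint speeds; "tau": joint torques, N m; "position": TCP position; "ee_rot": TCP orientation; "ft_force": force on the tool from outside, world axes, zero at the start; "torque": the same for the moment, N m; "grip_width": opening from 0.0 (shut) to 1.0 (fully open).
Only numpy, scipy, OpenCV 4.12 (cv2) and the standard library are available. Lean on these libraries where they do the work, as an engineer would, in place of code of your own. Each camera call takes 0.05 s, during which the arm holds its last target.

## Working session

There is one attempt and no reset: what is moved stays moved. The work goes in short steps, Python scripts to look and compute and a shell command to move; the robot and the scene stay as the last step left them, time stands still between calls to the robot, and variables do not carry over. Pictures are saved under pics/ and viewed, and the job is handed in when it is done.

```bash
ls; mkdir -p pics
cat > h.py <<'E'
import numpy as np, cv2
from workcell import manip, cams, hand_in
from scipy.spatial.transform import Rotation as R
E
python3 - <<'E'
from h import *
o=manip.get_obs(); print({k:np.round(v,3) for k,v in o.items()})
for n in ["scene","side"]:
    c=cams.camera(n); cv2.imwrite(f"pics/{n}0.png",c["color"]); np.savez(f"{n}0.npz",**c)
    print(n,c["camera_matrix"],c["origin"],c["attitude"])
    for t in ["viewer","lever_fin","lever_pointer","tab_nose","store_button_top","dropper","strip_bottle","tube_w","marker"]:
        r=cams.recognise(n,t); print(t,[(np.round(x["box"]).tolist(),round(x["conf"],2)) for x in r[:2]])
E
```

```text
pics
{'clock': np.float64(0.0), 'joint_pos': array([ 1.218,  0.333, -0.065,  1.461,  0.022,  1.35 , -0.089]), 'joint_velocities': array([-0.001, -0.   ,  0.001, -0.001, -0.001,  0.001, -0.   ]), 'tau': array([-0.0000e+00, -6.2545e+01,  4.9000e-02, -3.9159e+01,  1.6000e-02,
        1.0000e-02, -0.0000e+00]), 'position': array([ 0.202, -0.591,  0.199]), 'ee_rot': array([-0.697, -0.117,  0.698, -0.116]), 'ft_force': array([ 0.388,  0.08 , -0.047]), 'torque': array([-0.065,  0.016, -0.025]), 'grip_width': np.float64(0.999)}
scene [[479.1093181    0.         263.06238167]
 [  0.         479.1093181  195.60143835]
 [  0.           0.           1.        ]] [-0.14702066  0.56799851  0.49871428] [-0.44774141  0.73583997 -0.43884608  0.25589311]
viewer [([251.0, 155.0, 140.0, 84.0], 0.73)]
lever_fin [([297.0, 170.0, 49.0, 27.0], 0.96)]
lever_pointer [([295.0, 171.0, 47.0, 27.0], 0.61), ([243.0, 203.0, 15.0, 30.0], 0.59)]
tab_nose [([295.0, 169.0, 45.0, 30.0], 0.73), ([350.0, 200.0, 9.0, 3.0], 0.51)]
store_button_top [([297.0, 171.0, 44.0, 28.0], 0.72)]
dropper [([243.0, 200.0, 18.0, 32.0], 0.86)]
strip_bottle [([188.0, 146.0, 26.0, 67.0], 0.93)]
tube_w [([255.0, 235.0, 38.0, 28.0], 0.73), ([298.0, 170.0, 48.0, 29.0], 0.53)]
marker []
side [[439.87464488   0.         254.89938315]
 [  0.         439.87464488 197.49979065]
 [  0.           0.           1.        ]] [0.19293679 0.85943498 0.49970791] [-0.1984719   0.83804717 -0.49600239  0.11075865]
viewer [([202.0, 163.0, 116.0, 66.0], 0.97)]
lever_fin [([241.0, 172.0, 40.0, 22.0], 0.68)]
lever_pointer [([242.0, 173.0, 41.0, 22.0], 0.85)]
tab_nose [([240.0, 171.0, 42.0, 23.0], 0.26)]
store_button_top [([216.0, 181.0, 13.0, 9.0], 0.66)]
dropper [([235.0, 216.0, 11.0, 30.0], 0.74), ([215.0, 182.0, 13.0, 7.0], 0.42)]
strip_bottle [([155.0, 181.0, 33.0, 68.0], 0.67)]
tube_w [([274.0, 234.0, 8.0, 33.0], 0.66)]
marker [([324.0, 190.0, 10.0, 31.0], 0.54)]
```

Run:
```python
import cv2,numpy as np
a=cv2.imread("pics/scene0.png");b=cv2.imread("pics/side0.png")
cv2.imwrite("pics/s1.png",cv2.resize(a[130:280,170:420],None,fx=3.2,fy=3.2,interpolation=2)[:,:800])
cv2.imwrite("pics/d1.png",cv2.resize(b[140:280,140:360],None,fx=3.6,fy=3.6,interpolation=2))
```

```text
(no output)
```

View pics/s1.png

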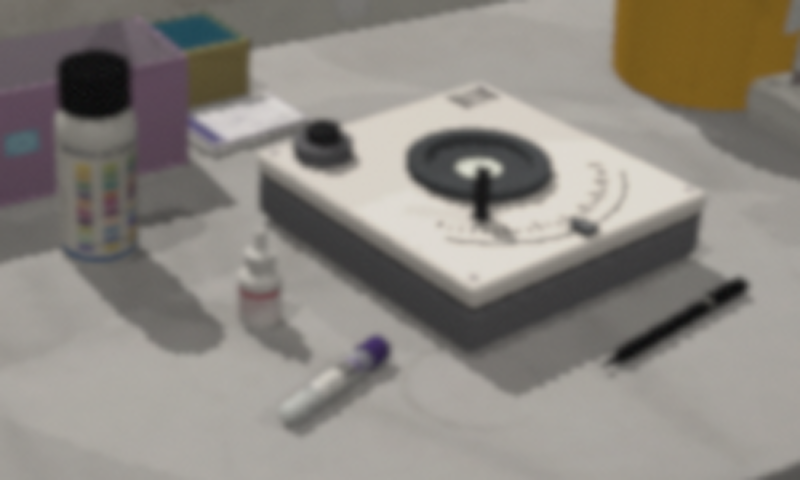

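View pics/d1.png

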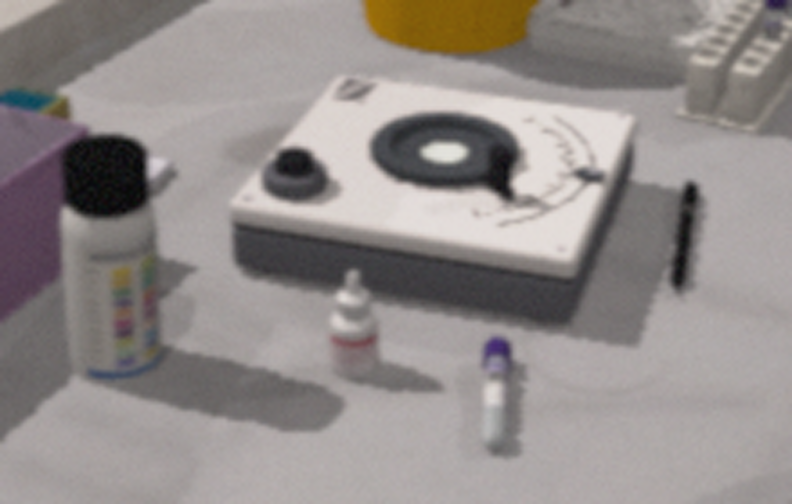

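View pics/scene0.png

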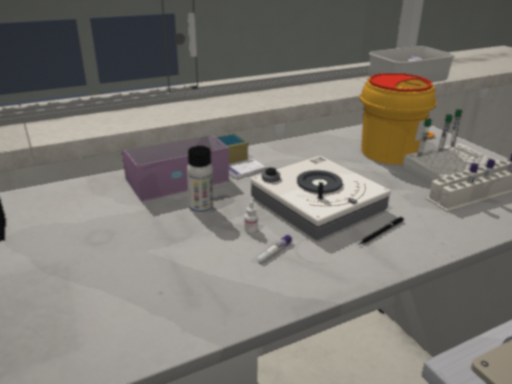

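Both pictures show the viewer, the lever (scene about px 320,190), the tab at about 352,200 and the button at about 271,174. Next I'll fit the viewer pose from depth.

```bash
cat >> h.py <<'E'
def cloud(c):
    K=c["camera_matrix"];d=c["depth"];v,u=np.mgrid[:384,:512]
    P=np.stack([(u-K[0,2])/K[0,0]*d,(v-K[1,2])/K[1,1]*d,d],-1)
    if "T" in c: T=c["T"];Rm=T[:3,:3];t=T[:3,3]
    else: Rm=R.from_quat(c["attitude"]).as_matrix(); t=c["origin"]
    return P@Rm.T+t, Rm, t
def onplane(c,uv,z):
    K=c["camera_matrix"];_,Rm,t=cloud(c)
    uv=np.atleast_2d(uv).astype(float)
    d=np.c_[(uv[:,0]-K[0,2])/K[0,0],(uv[:,1]-K[1,2])/K[1,1],np.ones(len(uv))]@Rm.T
    return t+d*((z-t[2])/d[:,2])[:,None]
E
python3 - <<'E'
from h import *
for n,w in [("scene",(240,140,400,245)),("side",(195,155,325,235))]:
    c=dict(np.load(n+"0.npz")); P,Rm,t=cloud(c); print(n,t, Rm[:,2])
    print("desk z", np.median(P[260:290,100:200,2]))
    u0,v0,u1,v1=w; Q=P[v0:v1,u0:u1].reshape(-1,3); hh=Q[:,2]
    print("top hist",np.histogram(hh,bins=np.arange(0.03,0.08,0.005)))
    S=Q[(hh>0.043)&(hh<0.056)]
    (cx,cy),sz,an=cv2.minAreaRect((S[:,:2]*1000).astype(np.float32)); print(np.median(S[:,2]),cx,cy,sz,an)
    # white mask
    g=c["color"].min(2)[v0:v1,u0:u1].reshape(-1)
    S=Q[(hh>0.043)&(hh<0.056)&(g>150)]
    print(cv2.minAreaRect((S[:,:2]*1000).astype(np.float32)))
E
```

```text
scene [-0.14702066  0.56799851  0.49871428] [ 0.76957188 -0.41669309 -0.48386568]
desk z 0.0003031681956207899
top hist (array([ 485,  317,  423, 2313, 2040,  523,  188,   43,   60]), array([0.03 , 0.035, 0.04 , 0.045, 0.05 , 0.055, 0.06 , 0.065, 0.07 ,
       0.075]))
0.04988402245048901 595.8303833007812 3.6318359375 (382.9474182128906, 387.3190002441406) 64.91682434082031
((556.1561889648438, 92.41405487060547), (210.22447204589844, 276.7421569824219), 9.195943832397461)
side [0.19293679 0.85943498 0.49970791] [ 0.38252701 -0.78738185 -0.48342829]
desk z -0.00020893180407988154
top hist (array([ 279,  196,  244, 2312, 1017,  381,  122,   41,   53]), array([0.03 , 0.035, 0.04 , 0.045, 0.05 , 0.055, 0.06 , 0.065, 0.07 ,
       0.075]))
0.049468280295892675 557.4322509765625 95.63695526123047 (209.72520446777344, 279.3238220214844) 8.939626693725586
((557.8408203125, 95.67292022705078), (209.06617736816406, 279.3761291503906), 9.138568878173828)
```

Run:
```python
from h import *
for n in ["scene","side"]:
    c=dict(np.load(n+"0.npz")); K=c["camera_matrix"]
    # rectified top view at z=.05 : 0.5 mm/px? use 0.6 mm, centre .56,.09, span .3
    s=0.0005; x0,y0=.70,.23   # up=x, left=y
    W=560
    X=np.array([[x0,y0],[x0,y0-W*s],[x0-W*s,y0-W*s],[x0-W*s,y0]])
    _,Rm,t=cloud(c)
    p=(np.c_[X,np.full(4,.05)]-t)@Rm; uv=np.c_[p[:,0]/p[:,2]*K[0,0]+K[0,2],p[:,1]/p[:,2]*K[1,1]+K[1,2]].astype(np.float32)
    H=cv2.getPerspectiveTransform(uv,np.float32([[0,0],[W,0],[W,W],[0,W]]))
    im=cv2.warpPerspective(c["color"],H,(W,W),flags=cv2.INTER_CUBIC); cv2.imwrite(f"pics/top_{n}.png",im)
    m=(im.min(2)>150).astype(np.uint8); m=cv2.morphologyEx(m,cv2.MORPH_OPEN,np.ones((9,9)))
    k,l,st,_=cv2.connectedComponentsWithStats(m); i=1+st[1:,4].argmax()
    pts=cv2.findNonZero((l==i).astype(np.uint8)); (cx,cy),sz,a=cv2.minAreaRect(pts)
    print(n,(x0-cy*s,y0-cx*s),np.array(sz)*s,a)
```

```text
scene (0.572000015258789, 0.09025003051757813) [0.27949994 0.25599997] 0.0
side (0.560250030517578, 0.09025003051757813) [0.27949994 0.27949994] 0.0
```

View pics/top_scene.png

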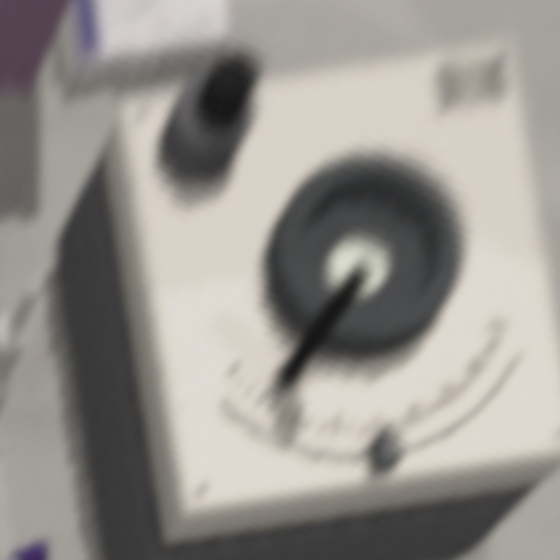

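View pics/top_side.png

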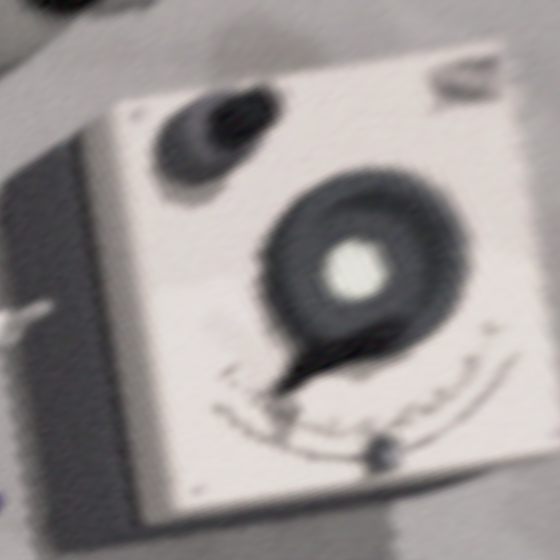

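Both rectified top views show the housing at a yaw of about 8.5°, the axis near px (355,268), and the tab at (382,450) with the lever to its left. Next I'll bring the wrist camera over it.

Run:
```python
from h import *
o=manip.get_obs(); Rt=R.from_quat(o["ee_rot"]).as_matrix(); print(np.round(Rt,3))
c=cams.camera("wrist"); print(np.round(c["T_tool_cam"],3),c["camera_matrix"])
x0,y0,s=.70,.23,.0005
print("axis guess",x0-268*s,y0-355*s)
for tgt in [np.array([.50,.05,.30])]:
    d=tgt-o["position"]; print(d, Rt.T@d*1000)
```

```text
[[ 0.     0.324 -0.946]
 [-0.    -0.946 -0.324]
 [-1.     0.    -0.   ]]
[[ 0.001 -0.303  0.953 -0.174]
 [ 1.    -0.    -0.001  0.   ]
 [ 0.     0.953  0.303 -0.078]
 [ 0.     0.     0.     1.   ]] [[280.36852886   0.         254.83657479]
 [  0.         280.36852886 190.98688057]
 [  0.           0.           1.        ]]
axis guess 0.566 0.05250000000000002
[0.29756194 0.64132903 0.10058093] [-100.5917801  -510.39187542 -489.22794436]
```

Run:
```python
from h import *
Q=[]
for n in ["scene","side"]:
    c=dict(np.load(n+"0.npz")); P,_,_=cloud(c); Q.append(P[c["depth"]>0])
Q=np.vstack(Q)
for x in np.arange(.1,1.05,.1):
    r=[]
    for y in np.arange(-.7,.6,.1):
        S=Q[(abs(Q[:,0]-x)<.05)&(abs(Q[:,1]-y)<.05)]
        r.append(f"{np.percentile(S[:,2],99.5):.2f}" if len(S)>3 else " -- ")
    print(f"x{x:.1f}",r)
print("cols y from -.7")
```

```text
x0.1 ['-0.74', '-0.74', '-0.74', '-0.74', '-0.74', '-0.00', '0.01', '0.08', '0.01', '0.00', ' -- ', ' -- ', ' -- ']
x0.2 ['0.31', '0.40', '0.39', '-0.74', '-0.74', '-0.02', '-0.00', '-0.00', '-0.00', '-0.01', ' -- ', ' -- ', ' -- ']
x0.3 ['-0.74', '-0.74', '0.00', '0.00', '0.00', '0.00', '0.00', '0.00', '0.00', '0.00', '0.00', '0.00', '0.00']
x0.4 [' -- ', ' -- ', '0.00', '0.09', '0.09', '0.09', '0.01', '0.01', '0.05', '0.01', '0.01', '0.00', '0.00']
x0.5 [' -- ', ' -- ', '-0.00', '0.05', '0.05', '0.05', '0.05', '0.06', '0.08', '0.06', '0.00', '0.00', '0.00']
x0.6 [' -- ', ' -- ', '0.00', '0.12', '0.19', '0.19', '0.00', '0.06', '0.07', '0.06', '0.13', '0.00', '0.00']
x0.7 [' -- ', ' -- ', '0.00', '0.01', '0.19', '0.19', '0.00', '0.05', '0.05', '0.08', '0.13', '0.08', '0.00']
x0.8 ['0.13', '0.20', '0.20', '0.20', '0.20', '0.19', '0.13', '0.13', '0.13', '0.13', '0.13', '0.13', '0.13']
x0.9 ['0.13', '0.20', '0.20', '0.20', '0.20', '0.14', '0.14', '0.14', '0.14', '0.14', '0.14', '0.14', '0.14']
x1.0 ['0.13', '0.33', '0.37', '0.14', '0.14', '0.39', '0.40', '0.41', '0.41', '0.42', '0.42', '0.15', '0.15']
cols y from -.7
```

```bash
python3 -m handwheel '-45 0 0 0.1 0 0 0; -40 0 0 0.08 0 0 0; 0 -36 -32 0 0 0 0; 0 -36 -32 0 0 0 0; 0 -36 -32 0 0 0 0; 0 -36 -32 0 0 0 0; 0 -36 -32 0 0 0 0; 0 -36 -32 0 0 0 0' 20; python3 -m handwheel '0 -36 -32 0 0 0 0; 0 -36 -32 0 0 0 0; 0 -36 -32 0 0 0 0; 0 -36 -32 0 0 0 0; 0 -36 -32 0 0 0 0; 0 -36 -32 0 0 0 0; 0 -36 -32 0 0 0 0; 0 -36 -32 0 0 0 0'
```

```text
clock: 1.85
position: [0.3608, -0.3473, 0.2847]
ee_rot: [0.705, 0.053, -0.705, 0.053]
ft_force: [0.9, -0.6, 0.2]
grip_width: -0.0
clock: 2.65
position: [0.571, -0.0245, 0.2847]
ee_rot: [0.705, 0.053, -0.705, 0.053]
ft_force: [0.1, -0.3, 1.0]
grip_width: 0.001
```

```bash
python3 -m handwheel '0 -38 -30 0 0 0 0; 20 -38 -30 0 0 0 0; 40 0 0 0 0 0 0; 0 0 0 0 0 0 0'
cat >> h.py <<'E'
def wrist():
    o=manip.get_obs(); c=cams.camera("wrist")
    T=np.eye(4);T[:3,:3]=R.from_quat(o["ee_rot"]).as_matrix();T[:3,3]=o["position"]
    c["T"]=T@c["T_tool_cam"]; return c,o
def rect(c,z=.05,x0=.70,y0=.20,s=.0005,W=600,Hh=560):
    K=c["camera_matrix"];_,Rm,t=cloud(c)
    X=np.array([[x0,y0],[x0,y0-W*s],[x0-Hh*s,y0-W*s],[x0-Hh*s,y0]])
    p=(np.c_[X,np.full(4,z)]-t)@Rm; uv=np.c_[p[:,0]/p[:,2]*K[0,0]+K[0,2],p[:,1]/p[:,2]*K[1,1]+K[1,2]].astype(np.float32)
    return cv2.warpPerspective(c["color"],cv2.getPerspectiveTransform(uv,np.float32([[0,0],[W,0],[W,Hh],[0,Hh]])),(W,Hh),flags=cv2.INTER_CUBIC)
E
python3 - <<'E'
from h import *
c,o=wrist(); np.savez("w1.npz",**c); cv2.imwrite("pics/w1.png",c["color"]); cv2.imwrite("pics/w1top.png",rect(c)); print(o["position"])
for t in ["viewer","lever_fin","lever_pointer","tab_nose","store_button_top","iris_ring"]:
    print(t,[(np.round(x["box"]).tolist(),round(x["conf"],2)) for x in cams.recognise("wrist",t)[:2]])
E
```

```text
clock: 3.05
position: [0.6147, 0.0568, 0.22]
ee_rot: [-0.702, -0.054, 0.708, -0.054]
ft_force: [-0.8, -0.0, -0.9]
grip_width: 0.002
[0.61471384 0.05679785 0.22001136]
viewer [([169.0, 118.0, 164.0, 152.0], 0.66)]
lever_fin [([213.0, 172.0, 71.0, 79.0], 0.91), ([113.0, 183.0, 31.0, 27.0], 0.61)]
lever_pointer [([212.0, 168.0, 73.0, 85.0], 0.59)]
tab_nose [([213.0, 168.0, 73.0, 85.0], 0.71)]
store_button_top [([181.0, 138.0, 22.0, 20.0], 0.81)]
iris_ring [([215.0, 170.0, 74.0, 80.0], 0.75)]
```

View pics/w1.png

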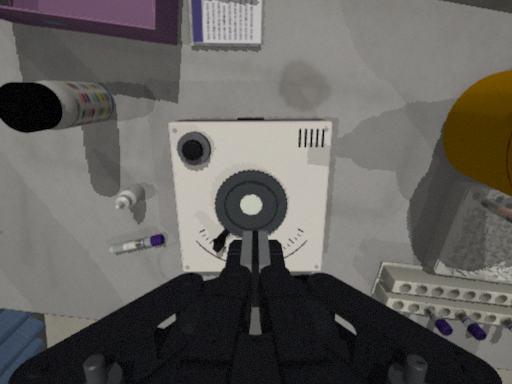

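View pics/w1top.png

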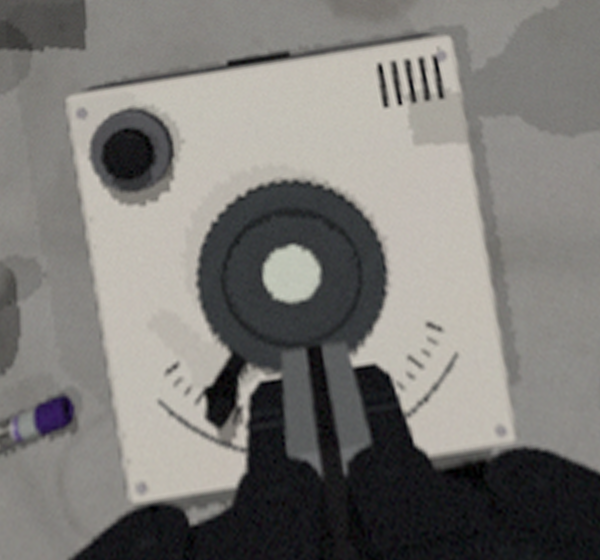

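The wrist view shows the ring, the lever (about px 220,238) and the button (192,150). The tab is hidden by the fingers, so I'll shift right to see it.

```bash
python3 -m handwheel '0 40 0 0 0 0 0; 10 40 0 0 0 0 0; 10 30 0 0 0 0 0; 0 0 0 0 0 0 0'
python3 - <<'E'
from h import *
c,o=wrist(); np.savez("w2.npz",**c); cv2.imwrite("pics/w2.png",c["color"]); im=rect(c,x0=.60,y0=.17,s=.0003,W=700,Hh=560);cv2.imwrite("pics/w2top.png",im); print(o["position"])
E
```

```text
clock: 3.8
position: [0.6332, -0.0597, 0.2044]
ee_rot: [-0.705, -0.049, 0.706, -0.051]
ft_force: [0.4, -0.5, -0.2]
grip_width: -0.002
[ 0.63322823 -0.05970231  0.20439321]
```

View pics/w2top.png

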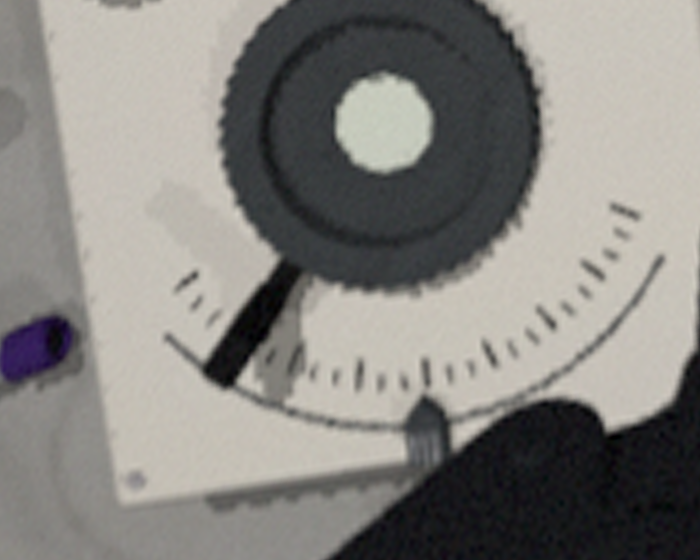

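```bash
cat >> h.py <<'E'
from scipy.optimize import least_squares
def w2(px,x0,y0,s): px=np.asarray(px,float); return np.c_[x0-(px[...,1]+.5)*s, y0-(px[...,0]+.5)*s]
def cfit(p,c0,r=None):
    f=lambda q: np.hypot(p[:,0]-q[0],p[:,1]-q[1])-(q[2] if r is None else r)
    q=least_squares(f,[*c0,.05],loss="soft_l1",f_scale=.0005); return q.x, np.sqrt(np.mean(f(q.x)**2))
E
python3 - <<'E'
from h import *
c=dict(np.load("w2.npz")); A=(.62,.17,.0003)
im=rect(c,z=.0595,x0=A[0],y0=A[1],s=A[2],W=700,Hh=650); g=im.max(2)
cen=np.array([.565,.054])
# ring edge: radial rays
for z,name in [(.0595,"ring"),(.05,"arc")]:
    im=rect(c,z=z,x0=A[0],y0=A[1],s=A[2],W=700,Hh=650); g=cv2.GaussianBlur(im,(5,5),1).max(2).astype(float)
    for it in range(3):
        pts=[]
        if name=="ring": angs=np.deg2rad(np.r_[-170:-140:2,20:160:2]) # away from lever and tab
        else: angs=np.deg2rad(np.r_[-135:-105:1.])  
        angs=np.deg2rad(np.arange(0,360,2)) if name=="ring" else np.deg2rad(np.arange(140,240,.5))
        for a in angs:
            rr=np.arange(.038,.056,.0001) if name=="ring" else np.arange(.078,.086,.0001)
            X=cen+rr[:,None]*[np.cos(a),np.sin(a)]
            u=((A[1]-X[:,1])/A[2]-.5).astype(np.float32); v=((A[0]-X[:,0])/A[2]-.5).astype(np.float32)
            if u.min()<0 or v.min()<0 or u.max()>699: continue
            pr=cv2.remap(g.astype(np.float32),u[:,None],v[:,None],1)[:,0]
            if name=="ring":
                i=np.argmax(np.diff(pr[::5])); 
                if pr.max()-pr.min()>60: pts.append(X[i*5+2])
            else:
                i=pr.argmin()
                if 20<np.median(pr)-pr[i] and 5<i<75: pts.append(X[i])
        pts=np.array(pts); q,e=cfit(pts,cen); cen=q[:2]
    print(name,len(pts),np.round(q*1000,2),e*1000)
E
```

```text
ring 163 [565.16  52.55  46.84] 0.9044129994101322
arc 14 [544.07  50.03  64.89] 1.271753694846583
```

Run:
```python
from h import *
P=w2([(168,337),(240,388),(320,420),(395,428),(478,411),(540,380),(600,329),(660,260)],.60,.17,.0003)
print(cfit(P,[.565,.054]))
c=dict(np.load("w2.npz"))
K=c["camera_matrix"];_,Rm,t=cloud(c);print("cam",t)
im=rect(c,z=.055,x0=.50,y0=.08,s=.0001,W=700,Hh=500);cv2.imwrite("pics/w2tab.png",im)
im=rect(c,z=.0565,x0=.56,y0=.13,s=.00013,W=700,Hh=560);cv2.imwrite("pics/w2lev.png",im)
# viewer corners picked in w1top
Q=w2([(67,97),(450,38),(515,440),(132,500)],.70,.20,.0005); print(Q.mean(0),[np.degrees(np.arctan2(*(Q[i]-Q[j])[::-1])) for i,j in [(0,3),(1,2),(0,1),(3,2)]])
```

```text
(array([0.56451665, 0.05472281, 0.09229943]), np.float64(0.0007920901108704384))
cam [ 0.71043752 -0.04854076  0.37784077]
[0.565375 0.05425 ] [np.float64(9.162347045721708), np.float64(9.184750962431227), np.float64(98.75740334138156), np.float64(98.90347524501074)]
```

View pics/w2tab.png

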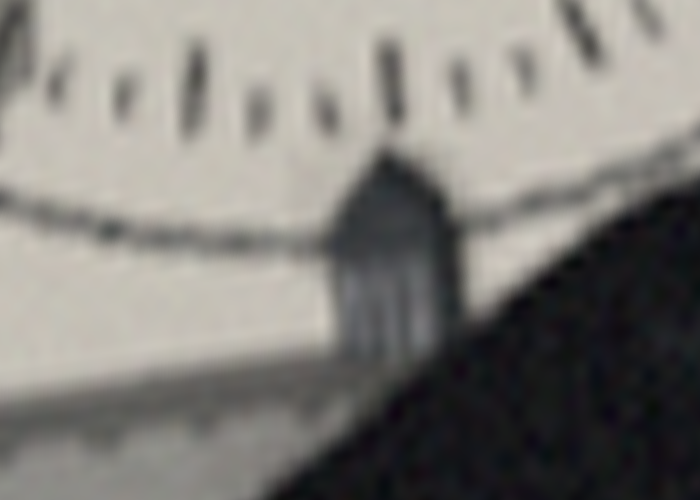

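View pics/w2lev.png

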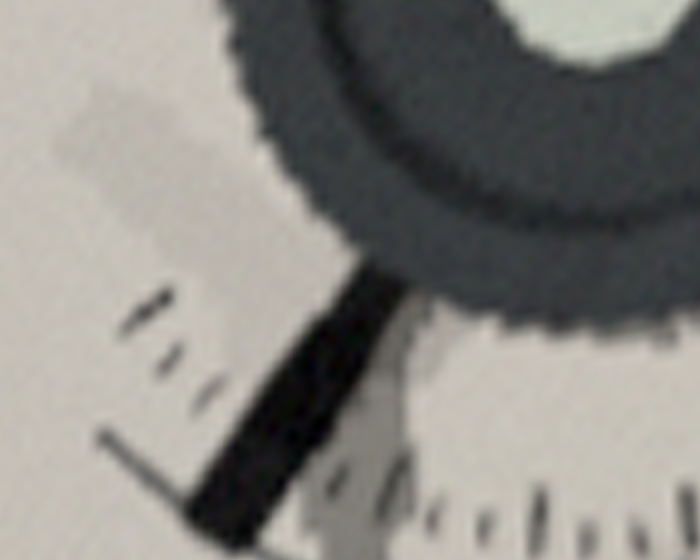

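The tab nose is at about px (390,150) of the crop, next to a major tick, so tab q≈0. The lever is at q≈-0.8. The viewer axis is at about (.565,.054) with a yaw of 9°. Now I'll work out the approach on the rear left of the fin.

```bash
cat >> h.py <<'E'
AX=np.array([.565,.054]); YAW=np.deg2rad(9.0)
def V(x,y): # viewer mm -> world m
    c,s=np.cos(YAW),np.sin(YAW); return AX+np.array([c*x-s*y,s*x+c*y])/1000
def go(x,y,z):
    o=manip.get_obs(); Rt=R.from_quat(o["ee_rot"]).as_matrix()
    p=np.r_[V(x,y),z/1000]; d=Rt.T@(p-o["position"])*1000
    zt=Rt[:,2]; psi=np.arctan2(-zt[1],-zt[0])
    # tool wanted: x down, z=-(cosYAW,sinYAW)
    zz=-np.array([np.cos(YAW),np.sin(YAW),0]); xx=np.array([0,0,-1.]); W=np.c_[xx,np.cross(zz,xx),zz]
    rv=R.from_matrix(Rt.T@W).as_rotvec()
    inv=(o["position"][:2]-AX); c,s=np.cos(YAW),np.sin(YAW)
    print("now viewer mm",np.round([1000*(c*inv[0]+s*inv[1]),1000*(-s*inv[0]+c*inv[1]),o["position"][2]*1000],1),"d tool mm",np.round(d,1),"rv",np.round(rv,3),"psi",np.degrees(psi),"f",np.round(o["ft_force"],1),"t",o["clock"])
E
python3 - <<'E'
from h import *
go(-15,75,200)
c=dict(np.load("w1.npz"))
print("dropper", onplane(c,(125,202),.06),"tube",onplane(c,(138,244),.01),"bottle",onplane(c,(28,105),.133))
E
```

```text
now viewer mm [  50.3 -119.5  205.3] d tool mm [   5.1 -193.7   67.7] rv [-0.012  0.    -0.001] psi 8.288456631870362 f [-1.   0.8  0.5] t 3.85
dropper [[0.54592616 0.21262509 0.06      ]] tube [[0.45755849 0.21394855 0.01      ]] bottle [[0.65777558 0.26698103 0.133     ]]
```

```bash
python3 -m handwheel '0 -40 14 -0.012 0 0 0; 0 -40 14 0 0 0 0; 0 -40 14 0 0 0 0; 0 -40 14 0 0 0 0; 0 -34 12 0 0 0 0; 40 0 0 0 0 0 0; 40 0 0 0 0 0 0; 0 0 0 0 0 0 0'
python3 - <<'E'
from h import *
go(-15,75,65)
c,o=wrist(); np.savez("w3.npz",**c); cv2.imwrite("pics/w3.png",c["color"])
E
```

```text
clock: 4.65
position: [0.5325, 0.1282, 0.1219]
ee_rot: [-0.703, -0.057, 0.707, -0.058]
ft_force: [-0.4, -1.2, 0.1]
grip_width: 0.001
now viewer mm [-20.5  78.3 121.9] d tool mm [56.9  3.3 -5.8] rv [ 0.006  0.006 -0.   ] psi 9.365594362619065 f [-0.4 -1.2  0.1] t 4.65
```

View pics/w3.png

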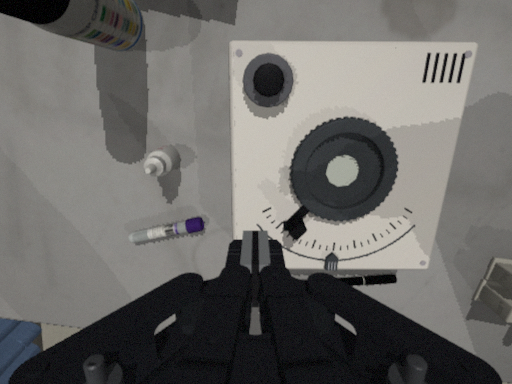

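Run:
```python
from h import *
c=dict(np.load("w3.npz"))
Q=onplane(c,[(231,41),(475,41),(428,270),(234,268)],.05)[:,:2]
print(Q.mean(0),[np.degrees(np.arctan2(*(Q[i]-Q[j])[::-1])) for i,j in [(0,3),(1,2),(0,1),(3,2)]],np.linalg.norm(Q-np.roll(Q,1,0),axis=1))
im=rect(c,z=.055,x0=.56,y0=.12,s=.0002,W=700,Hh=500);cv2.imwrite("pics/w3top.png",im)
print(c["T"][:3,3])
```

```text
[0.56440511 0.05525304] [np.float64(8.69079121476389), np.float64(10.110175750663648), np.float64(99.34800597439843), np.float64(98.67132073039642)] [0.20511647 0.19098936 0.20743747 0.19611511]
[0.61032728 0.14075704 0.29499573]
```

View pics/w3top.png

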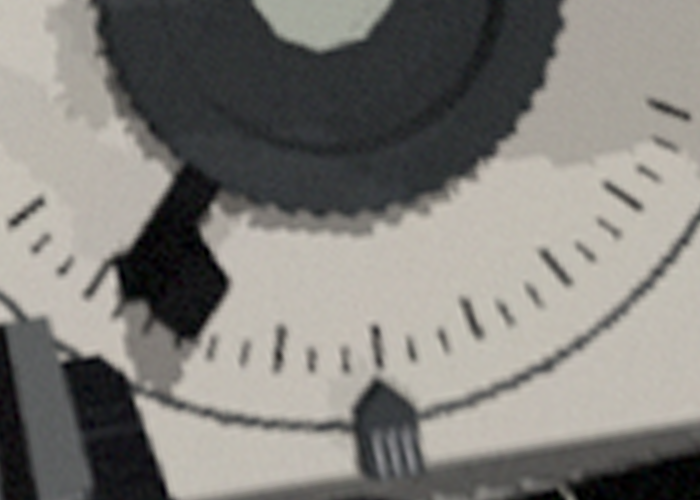

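```bash
python3 -m handwheel '30 0 -3 0.006 0.006 0 0; 26 2 -3 0 0 0 0; 0 0 0 0 0 0 0'
python3 - <<'E'
from h import *
go(-40,60,65)
c,o=wrist(); np.savez("w4.npz",**c); cv2.imwrite("pics/w4.png",c["color"][150:384,130:430])
c=cams.camera("scene"); cv2.imwrite("pics/s4.png",cv2.resize(c["color"][130:280,170:420],None,fx=3.2,fy=3.2,interpolation=2))
E
```

```text
clock: 5.0
position: [0.5417, 0.1268, 0.0691]
ee_rot: [0.706, 0.055, -0.703, 0.055]
ft_force: [-0.4, -0.0, 0.2]
grip_width: 0.002
now viewer mm [-11.6  75.5  69.1] d tool mm [ 4.  15.6 28.4] rv [-0.002 -0.004  0.   ] psi 8.895198400524318 f [-0.4 -0.   0.2] t 5.0
```

View pics/w4.png

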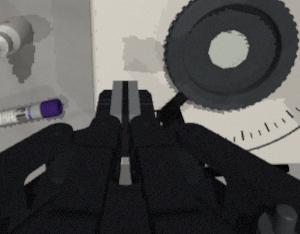

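View pics/s4.png

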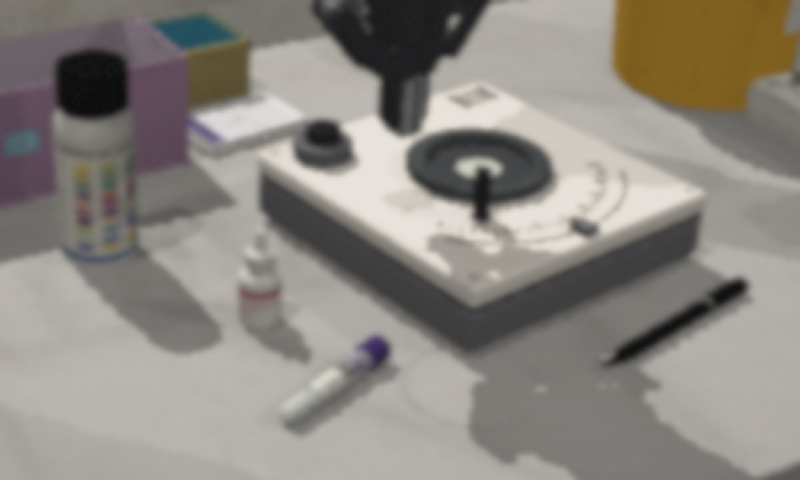

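```bash
python3 -m handwheel '3 9 9 0 0 0 0; 0 9 9 0 0 0 0; 0 5 7 0 0 0 0; 0 5 7 0 0 0 0; 0 5 4 0 0 0 0; 0 5 4 0 0 0 0; 0 5 3 0 0 0 0; 0 0 0 0 0 0 0'
python3 - <<'E'
from h import *
go(-60,24,65)
c,o=wrist(); np.savez("w5.npz",**c); cv2.imwrite("pics/w5.png",c["color"][150:384,130:430])
c=cams.camera("scene"); cv2.imwrite("pics/s5.png",cv2.resize(c["color"][150:220,240:400],None,fx=5,fy=5,interpolation=2))
E
```

```text
clock: 5.9
position: [0.5061, 0.077, 0.066]
ee_rot: [0.707, 0.055, -0.703, 0.055]
ft_force: [-0.0, -0.3, -0.3]
grip_width: 0.004
now viewer mm [-54.6  31.9  66. ] d tool mm [1.  7.9 5.4] rv [-0.002 -0.006 -0.   ] psi 8.869328352523853 f [-0.  -0.3 -0.3] t 5.9
```

View pics/w5.png

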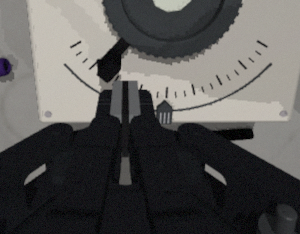

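View pics/s5.png

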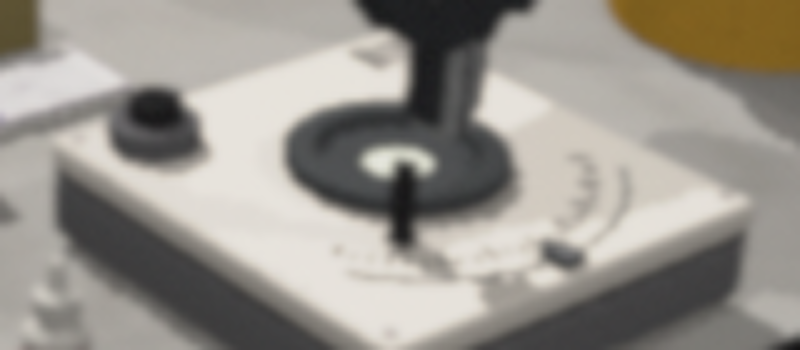

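Run:
```python
from h import *
def proj(c,p):
    _,Rm,t=cloud(c);K=c["camera_matrix"];q=(np.asarray(p)-t)@Rm;return q[:2]/q[2]*[K[0,0],K[1,1]]+K[:2,2]
c=cams.camera("scene"); o=manip.get_obs(); p=o["position"]
print("tcp",proj(c,p))
for q in [-60,-50,-45,-40,-35,-30]:
    a=np.radians(q); print(q,"fin top",proj(c,np.r_[V(-62*np.cos(a),-62*np.sin(a)),.0825]),"ptr",proj(c,np.r_[V(-76*np.cos(a),-76*np.sin(a)),.056]))
P,_,_=cloud(c)
print("btn",proj(c,np.r_[V(74,68),.072]),"tab",proj(c,np.r_[V(-82.5,0),.053]))
# wrist
w=dict(np.load("w5.npz")); print("tcp in wrist",proj(w,p))
for q in [-60,-45,-30]:
    a=np.radians(q); print(q,"fin top",proj(w,np.r_[V(-62*np.cos(a),-62*np.sin(a)),.0825]),"ptr",proj(w,np.r_[V(-76*np.cos(a),-76*np.sin(a)),.056]))
cv2.imwrite("pics/s5w.png",cv2.resize(c["color"][130:230,230:390],None,fx=5,fy=5,interpolation=2))
P,_,_=cloud(w); print(np.round(P[232:262:4,245:275:4,2],3)); print(np.round(P[170:235:6,220:270:6,2],3))
```

```text
tcp [325.73492489 190.38224481]
-60 fin top [310.11887314 181.04213705] ptr [306.93969231 196.4308077 ]
-50 fin top [315.67118431 181.92827781] ptr [313.7270946  197.57509329]
-45 fin top [318.51870476 182.20922418] ptr [317.21284184 197.93665294]
-40 fin top [321.38012302 182.37796842] ptr [320.71740508 198.15222466]
-35 fin top [324.22979655 182.43284286] ptr [324.20831597 198.21956331]
-30 fin top [327.04217013 182.37335336] ptr [327.65320333 198.13804122]
btn [270.38972776 168.27928064] tab [347.94739235 197.38875825]
tcp in wrist [252.85021128 222.36113771]
-60 fin top [217.68833605 197.60796938] ptr [205.41550824 194.99134273]
-45 fin top [234.82020567 217.63559835] ptr [223.71264622 216.1051115 ]
-30 fin top [256.01353398 232.38556754] ptr [246.16771927 231.62339099]
[[0.105 0.105 0.104 0.103 0.104 0.104 0.048 0.049]
 [0.108 0.109 0.109 0.11  0.109 0.107 0.048 0.048]
 [0.113 0.113 0.112 0.112 0.112 0.113 0.105 0.104]
 [0.118 0.118 0.116 0.116 0.117 0.116 0.109 0.109]
 [0.121 0.121 0.122 0.121 0.121 0.121 0.113 0.114]
 [0.125 0.125 0.125 0.125 0.124 0.125 0.118 0.118]
 [0.128 0.128 0.128 0.127 0.128 0.127 0.128 0.122]
 [0.132 0.133 0.132 0.131 0.132 0.131 0.132 0.124]]
[[0.049 0.049 0.05  0.057 0.058 0.059 0.059 0.051 0.052]
 [0.05  0.048 0.049 0.05  0.057 0.059 0.058 0.059 0.053]
 [0.049 0.049 0.05  0.048 0.049 0.059 0.058 0.059 0.058]
 [0.049 0.05  0.049 0.049 0.049 0.057 0.058 0.059 0.057]
 [0.048 0.05  0.049 0.049 0.055 0.058 0.059 0.059 0.058]
 [0.049 0.049 0.047 0.058 0.06  0.057 0.048 0.048 0.057]
 [0.05  0.049 0.059 0.073 0.07  0.062 0.049 0.048 0.049]
 [0.049 0.049 0.073 0.081 0.08  0.072 0.049 0.049 0.049]
 [0.049 0.048 0.081 0.081 0.082 0.08  0.049 0.05  0.049]
 [0.05  0.05  0.082 0.082 0.081 0.05  0.048 0.049 0.049]
 [0.049 0.048 0.049 0.08  0.1   0.101 0.101 0.101 0.049]]
```

View pics/s5w.png

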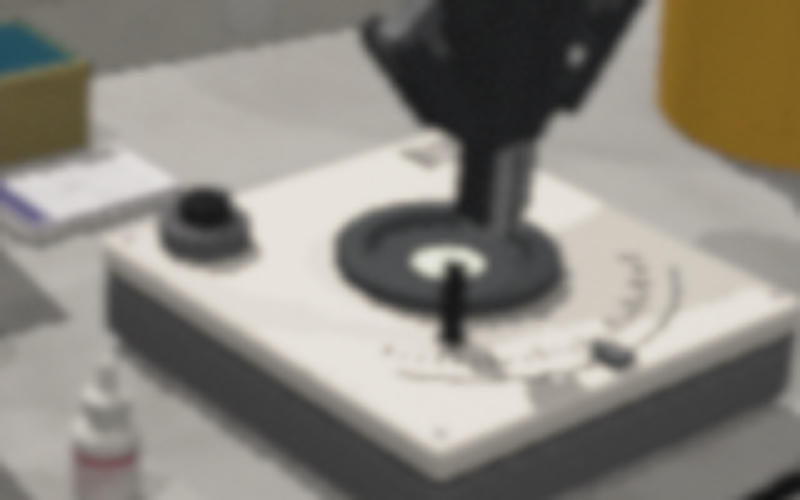

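The fingers passed above the fin: depth shows their real end at z≈0.10 while the TCP reads 0.066. I'll measure the tip in the tool frame.

Run:
```python
from h import *
for f in ["w5","w3","w1"]:
    w=dict(np.load(f+".npz")); K=w["camera_matrix"]; d=w["depth"]; v,u=np.mgrid[:384,:512]
    P=np.stack([(u-K[0,2])/K[0,0]*d,(v-K[1,2])/K[1,1]*d,d],-1); T=w["T_tool_cam"]; Q=P@T[:3,:3].T+T[:3,3]
    print(f)
    for r in range(222,300,8): 
        row=[tuple(np.round(Q[r,k]*1000).astype(int)) for k in (235,246,250,262,268,280)]; print(r,row)
o=manip.get_obs(); print(o["joint_pos"],o["position"],o["grip_width"])
```

```text
w5
222 [(np.int64(-16), np.int64(-12), np.int64(-8)), (np.int64(-15), np.int64(-5), np.int64(-7)), (np.int64(18), np.int64(-3), np.int64(7)), (np.int64(17), np.int64(5), np.int64(7)), (np.int64(17), np.int64(10), np.int64(7)), (np.int64(18), np.int64(19), np.int64(7))]
230 [(np.int64(-17), np.int64(-12), np.int64(-3)), (np.int64(-34), np.int64(-5), np.int64(-11)), (np.int64(-35), np.int64(-2), np.int64(-12)), (np.int64(-35), np.int64(4), np.int64(-11)), (np.int64(17), np.int64(10), np.int64(13)), (np.int64(17), np.int64(19), np.int64(13))]
238 [(np.int64(17), np.int64(-15), np.int64(20)), (np.int64(-44), np.int64(-4), np.int64(-11)), (np.int64(-44), np.int64(-2), np.int64(-11)), (np.int64(-44), np.int64(4), np.int64(-11)), (np.int64(17), np.int64(10), np.int64(20)), (np.int64(17), np.int64(19), np.int64(20))]
246 [(np.int64(-45), np.int64(-10), np.int64(-7)), (np.int64(-53), np.int64(-4), np.int64(-11)), (np.int64(-53), np.int64(-2), np.int64(-12)), (np.int64(-53), np.int64(4), np.int64(-12)), (np.int64(-52), np.int64(7), np.int64(-11)), (np.int64(-46), np.int64(13), np.int64(-8))]
2
[... 6648 characters left out ...]
2))]
286 [(np.int64(-86), np.int64(-7), np.int64(-13)), (np.int64(-85), np.int64(-3), np.int64(-12)), (np.int64(-77), np.int64(-2), np.int64(-7)), (np.int64(-84), np.int64(3), np.int64(-12)), (np.int64(-85), np.int64(5), np.int64(-12)), (np.int64(-86), np.int64(9), np.int64(-13))]
294 [(np.int64(-90), np.int64(-7), np.int64(-13)), (np.int64(-88), np.int64(-3), np.int64(-12)), (np.int64(-77), np.int64(-2), np.int64(-3)), (np.int64(-85), np.int64(3), np.int64(-9)), (np.int64(-90), np.int64(5), np.int64(-13)), (np.int64(-89), np.int64(9), np.int64(-12))]
[ 0.34659983  0.26995427 -0.65885863  1.8883517   0.19123997  1.03973748
 -1.80602673] [0.50631818 0.0781833  0.06607858] -0.00158292690531234
```

Fingertips really end 33 mm behind the reported TCP (tool x≈-34, half width about 6–13 mm). Nothing has been touched. I'll go back to the rear left and descend with that offset.

```bash
python3 -m handwheel '0 -20 -20 0 0 0 0; 0 -23 -20 0 0 0 0; 0 0 0 0 0 0 0; 15 0 0 0 0 0 0; 10 0 0 0 0 0 0; 8 0 0 0 0 0 0; 0 0 0 0 0 0 0'
python3 - <<'E'
from h import *
go(-30,57,33)
c,o=wrist(); np.savez("w6.npz",**c); cv2.imwrite("pics/w6.png",cv2.resize(c["color"][110:310,130:430],None,fx=2.5,fy=2.5))
c=cams.camera("scene"); cv2.imwrite("pics/s6.png",cv2.resize(c["color"][130:230,230:390],None,fx=5,fy=5,interpolation=2))
E
```

```text
clock: 6.75
position: [0.538, 0.1256, 0.0316]
ee_rot: [0.706, 0.055, -0.704, 0.055]
ft_force: [-0.3, 0.0, 0.1]
grip_width: 0.001
now viewer mm [-15.4  75.   31.6] d tool mm [-1.4 18.  14.5] rv [-0.002 -0.003 -0.   ] psi 8.885884014615822 f [-0.3  0.   0.1] t 6.75
```

View pics/w6.png

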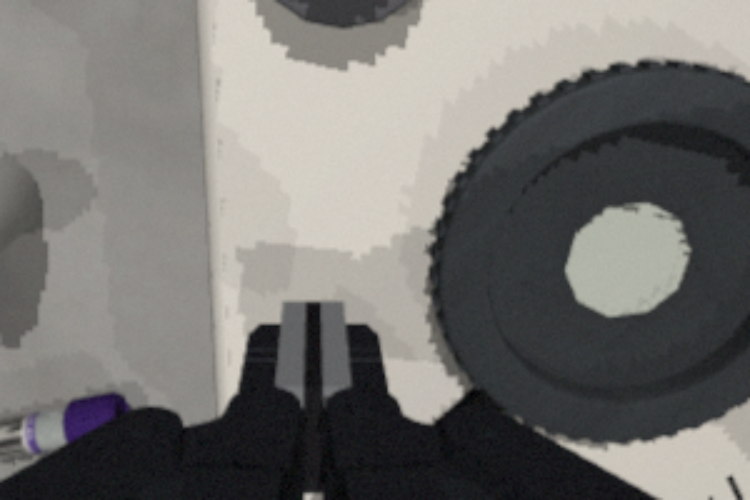

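View pics/s6.png

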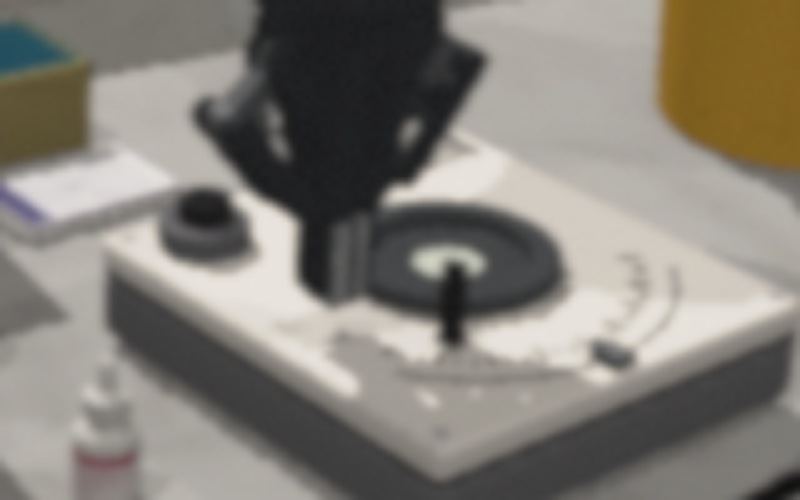

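```bash
python3 -m handwheel '0 9 7 0 0 0 0; 0 9 7 0 0 0 0; 0 5 7 0 0 0 0; 0 5 7 0 0 0 0; 0 5 4 0 0 0 0; 0 5 4 0 0 0 0; 0 3 2 0 0 0 0; 0 0 0 0 0 0 0'
python3 - <<'E'
from h import *
go(-60,24,32)
c,o=wrist(); np.savez("w7.npz",**c); cv2.imwrite("pics/w7.png",cv2.resize(c["color"][110:310,130:430],None,fx=2.5,fy=2.5))
c=cams.camera("scene"); cv2.imwrite("pics/s7.png",cv2.resize(c["color"][130:230,230:390],None,fx=5,fy=5,interpolation=2))
E
```

```text
clock: 7.65
position: [0.5104, 0.0784, 0.0341]
ee_rot: [0.709, 0.054, -0.701, 0.054]
ft_force: [9.9, -3.2, -3.7]
grip_width: 0.004
now viewer mm [-50.1  32.6  34.1] d tool mm [2.  8.6 9.9] rv [-0.003 -0.012 -0.001] psi 8.81030541331802 f [ 9.9 -3.2 -3.7] t 7.65
```

View pics/w7.png

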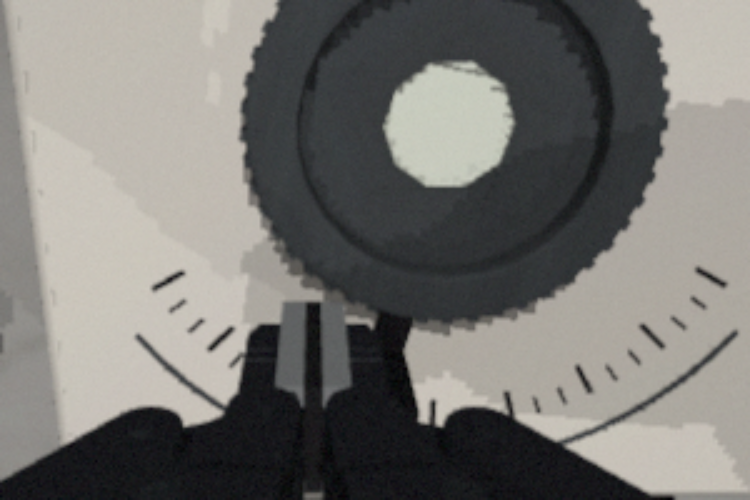

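View pics/s7.png

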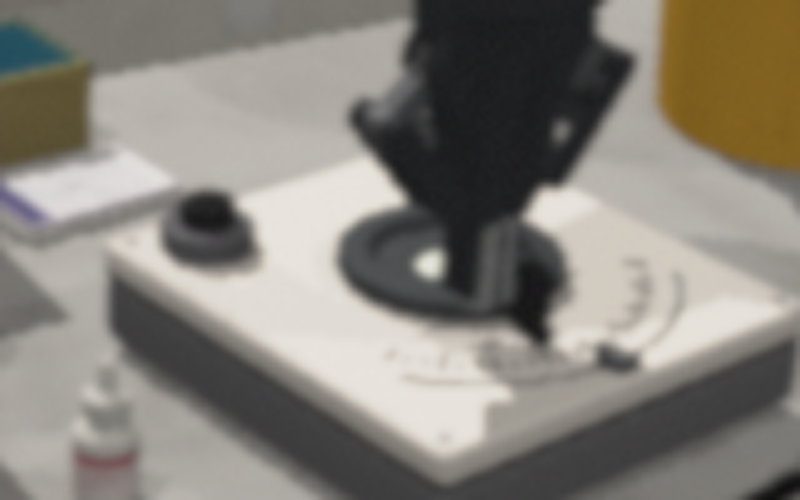

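Run:
```python
from h import *
o=manip.get_obs(); f=o["ft_force"];m=o["torque"];print(f,m,o["position"])
# line of action: r = f x m/|f|^2 
r=np.cross(f,m)/(f@f); print("r",r, f/np.linalg.norm(f))
_,Rm,t=cloud(c:=cams.camera("scene"));K=c["camera_matrix"]
for h in (0,.02,.033):
    q=(o["position"]+[0,0,h]-t)@Rm; print(h,q[:2]/q[2]*K[0,0]+K[:2,2])
w=dict(np.load("w7.npz"))
Q=onplane(w,[(139,247),(139+0,247)],.05)
cv2.imwrite("pics/w7top.png",rect(w,z=.05,x0=.66,y0=.17,s=.0003,W=780,Hh=590))
```

```text
[ 9.49456545 -3.0606309  -3.76175428] [-0.53312448 -1.9494694   0.12113332] [0.51020994 0.07856183 0.03404854]
r [-0.06777959  0.0075254  -0.17719665] [ 0.89055687 -0.28707642 -0.35283933]
0 [323.13091266 204.02719168]
0.02 [323.92919094 195.05015491]
0.033 [324.45709129 189.11365275]
```

View pics/w7top.png

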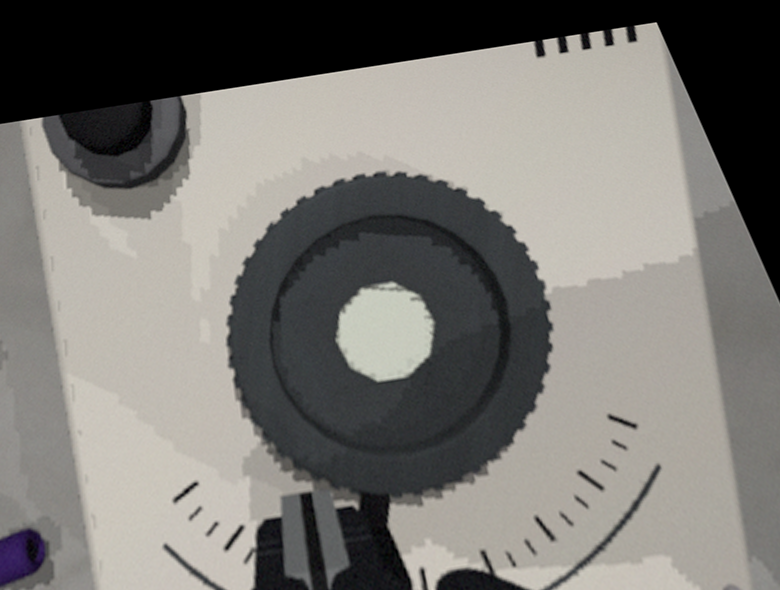

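Run:
```python
from h import *
c=cams.camera("side"); b=c["color"]
cv2.imwrite("pics/d7.png",cv2.resize(b[130:250,180:340],None,fx=4.9,fy=4.9,interpolation=2))
o=manip.get_obs(); print(o["ft_force"],o["position"],o["joint_velocities"])
```

```text
[ 8.937553   -1.97764422 -3.47492623] [0.51017043 0.07865403 0.03403387] [ 2.89818777e-04  8.18319195e-04 -1.53662893e-03 -2.80884749e-04
  1.48273159e-03  1.19985550e-03  9.27008341e-05]
```

View pics/d7.png

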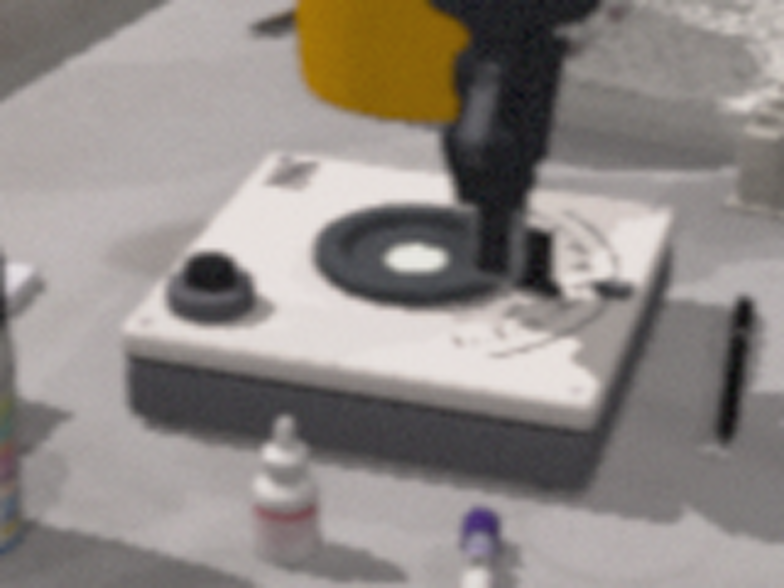

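The lever moved to about q=-13°, but there is a 10 N radial load, so a corner of the finger is pressing on the fin's inner end. I'll back off and come again at the fin's own radius.

```bash
python3 -m handwheel '0 -3 -3 0 0 0 0; 0 -8 0 0 0 0 0; 0 -8 3 0 0 0 0; 0 0 6 0 0 0 0; 0 0 6 0 0 0 0; 0 0 0 0 0 0 0'
python3 - <<'E'
from h import *
go(-66,32,32)
c,o=wrist(); np.savez("w8.npz",**c); cv2.imwrite("pics/w8.png",cv2.resize(c["color"][110:310,130:430],None,fx=2.5,fy=2.5))
c=cams.camera("scene"); cv2.imwrite("pics/s8.png",cv2.resize(c["color"][130:230,230:390],None,fx=5,fy=5,interpolation=2))
E
```

```text
clock: 8.45
position: [0.4922, 0.0967, 0.0329]
ee_rot: [0.707, 0.055, -0.703, 0.055]
ft_force: [0.5, 0.4, 0.2]
grip_width: 0.004
now viewer mm [-65.3  53.5  32.9] d tool mm [ 0.9 21.5  0.7] rv [-0.001 -0.005 -0.001] psi 8.937614461181706 f [0.5 0.4 0.2] t 8.45
```

View pics/w8.png

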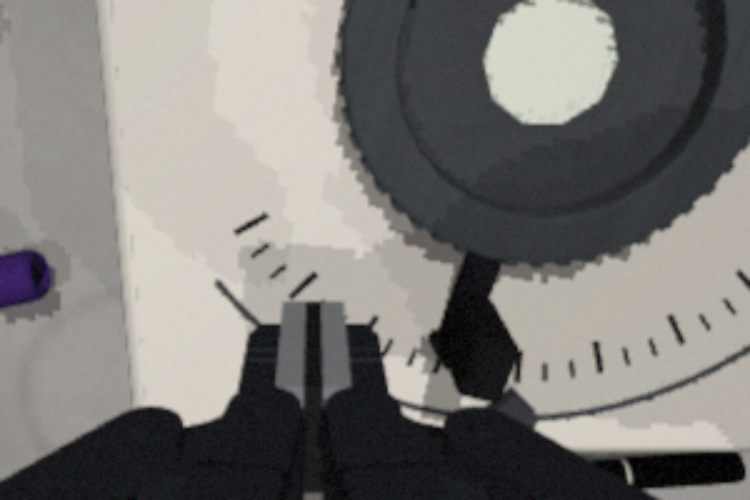

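View pics/s8.png

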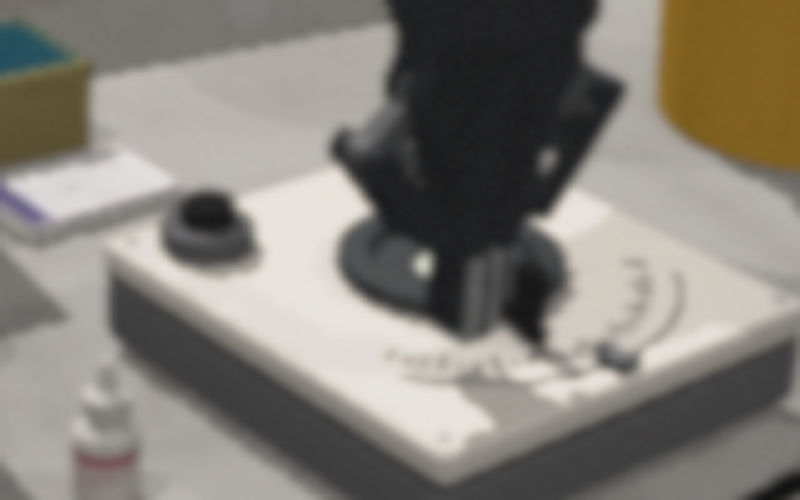

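Run:
```python
from h import *
def ring(f,A=(.65,.17,.0003)):
    c=dict(np.load(f)); cen=np.array([.565,.054])
    im=rect(c,z=.0595,x0=A[0],y0=A[1],s=A[2],W=800,Hh=700); g=cv2.GaussianBlur(im,(5,5),1).max(2).astype(np.float32)
    # white aperture ~r 15? and ring edge
    for it in range(4):
        pts=[]
        for a in np.deg2rad(np.arange(-100,140,2)):   # away from robot side
            rr=np.arange(.040,.054,.0001); X=cen+rr[:,None]*[np.cos(a),np.sin(a)]
            u=((A[1]-X[:,1])/A[2]-.5).astype(np.float32); v=((A[0]-X[:,0])/A[2]-.5).astype(np.float32)
            pr=cv2.remap(g,u[:,None],v[:,None],1)[:,0]
            d=pr[10:]-pr[:-10]; i=d.argmax()
            if pr.min()>10 and d[i]>25: pts.append(X[i+5])
        pts=np.array(pts); q,e=cfit(pts,cen); cen=q[:2]
    return len(pts),np.round(q*1000,2),round(e*1000,2)
for f in ["w1","w2","w3","w4","w6","w7","w8"]:
    try: print(f,ring(f+".npz"))
    except Exception as ex: print(f,ex)
# scene shift by phase correlation on viewer crop
a=cv2.imread("pics/s6.png",0).astype(np.float32);b=cv2.imread("pics/s8.png",0).astype(np.float32)
for n,(x0,y0,x1,y1) in {"button":(100,170,280,280),"left edge":(90,230,300,360),"front":(380,400,520,500),"tab":(570,320,700,400),"dropper":(40,350,160,500),"bkg":(0,10,200,200),"corner right":(700,250,800,400)}.items():
    print(n,np.round(np.array(cv2.phaseCorrelate(a[y0:y1,x0:x1].copy(),b[y0:y1,x0:x1].copy(),cv2.createHanningWindow((x1-x0,y1-y0),cv2.CV_32F))[0])/5,2))
```

```text
w1 (120, array([565.39,  54.6 ,  46.24]), np.float64(0.43))
w2 (120, array([565.36,  52.61,  46.82]), np.float64(0.41))
w3 (120, array([564.26,  55.89,  46.28]), np.float64(0.62))
w4 (120, array([564.65,  56.25,  46.25]), np.float64(0.55))
w6 (120, array([564.01,  56.63,  46.73]), np.float64(0.54))
w7 (120, array([560.69,  55.39,  45.82]), np.float64(0.56))
w8 (120, array([560.51,  55.88,  45.77]), np.float64(0.71))
button [ 0.05 -0.05]
left edge [-0.02  0.12]
front [0.01 0.97]
tab [0.2  0.02]
dropper [0.01 0.  ]
bkg [ 0. -0.]
corner right [-0.05  0.  ]
```

```bash
sed -i 's/^AX=.*/AX=np.array([.5605,.0555]); YAW=np.deg2rad(9.0)/' h.py; python3 -m handwheel '0 8 0 0 0 0 0; 0 8 0 0 0 0 0; 0 6 0 0 0 0 0; 0 0 0 0 0 0 0'
cat >> h.py <<'E'
def lk(tag):
    c,o=wrist(); np.savez(tag+".npz",**c); cv2.imwrite(f"pics/{tag}.png",cv2.resize(c["color"][110:310,130:430],None,fx=2.5,fy=2.5))
E
python3 - <<'E'
from h import *
go(-66,20,32); lk("w9")
E
```

```text
clock: 8.95
position: [0.4969, 0.074, 0.0329]
ee_rot: [0.707, 0.054, -0.703, 0.054]
ft_force: [0.3, 0.3, 0.4]
grip_width: 0.001
now viewer mm [-60.   28.2  32.9] d tool mm [0.8 8.2 6. ] rv [-0.003 -0.006 -0.   ] psi 8.82208453672275 f [0.3 0.3 0.4] t 8.95
```

View pics/w9.png

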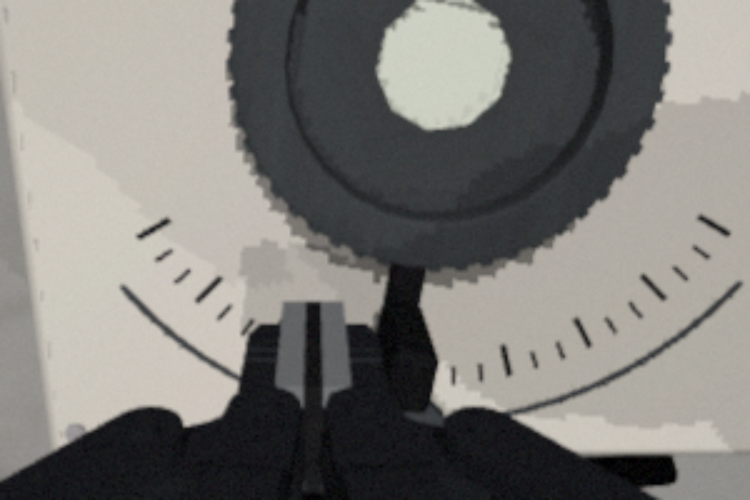

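```bash
cat >> h.py <<'E'
def ang(f,px,z,crop=True):
    c=dict(np.load(f+".npz")); px=np.atleast_2d(px).astype(float)
    if crop: px=px/2.5+[130,110]
    p=onplane(c,px,z)[:,:2]-AX; c_,s=np.cos(YAW),np.sin(YAW)
    xv=p[:,0]*c_+p[:,1]*s; yv=-p[:,0]*s+p[:,1]*c_
    return np.round(np.c_[np.degrees(np.arctan2(-yv,-xv)),np.hypot(xv,yv)*1000],1)
E
python3 - <<'E'
from h import *
print("arm w9",ang("w9",(405,278),.0575)); print("fin right top edge far/near", ang("w9",[(425,308),(437,360)],.0825))
print("tab w9",ang("w9",(428,405),.053)); print("tab w8",ang("w8",(517,392),.053),"arm w8",ang("w8",(480,270),.0575))
print("ticks w9",ang("w9",[(505,360),(583,333),(653,287),(714,225),(153,228),(208,288)],.05))
print("ticks w8",ang("w8",[(251,224),(303,284),(598,356),(674,327)],.05))
E
```

```text
arm w9 [[-7.7 48.5]]
fin right top edge far/near [[-7.8 44. ]
 [-3.2 55.1]]
tab w9 [[ 0.8 84.9]]
tab w8 [[ 0.2 82.2]] arm w8 [[-14.9  48.8]]
ticks w9 [[ 15.6  76.6]
 [ 30.7  77.1]
 [ 45.6  77. ]
 [ 60.5  77.2]
 [-59.8  76. ]
 [-44.8  75.8]]
ticks w8 [[-59.6  76.1]
 [-44.7  75.9]
 [ 15.7  76.6]
 [ 30.5  76.2]]
```

```bash
python3 -m handwheel '0 3 1 0 0 0 0; 0 3 1 0 0 0 0; 0 0 0 0 0 0 0'
python3 - <<'E'
from h import *
go(-66,20,32); lk("w10")
E
```

```text
clock: 9.3
position: [0.4957, 0.0688, 0.033]
ee_rot: [0.707, 0.055, -0.703, 0.055]
ft_force: [0.1, -1.0, 0.6]
grip_width: 0.002
now viewer mm [-61.9  23.3  33. ] d tool mm [1.  3.3 4.1] rv [-0.002 -0.006 -0.   ] psi 8.912956848116135 f [ 0.1 -1.   0.6] t 9.3
```

View pics/w10.png

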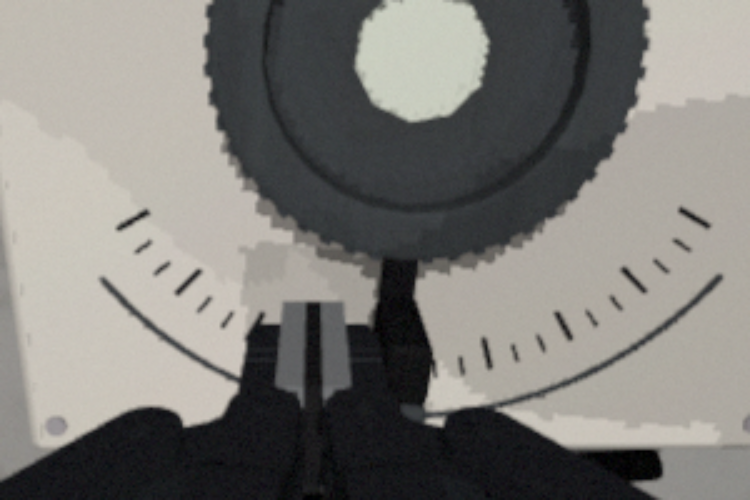

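```bash
python3 - <<'E'
from h import *
print("arm",ang("w10",(399,268),.0575),"ticks",ang("w10",[(132,219),(188,281),(487,352),(563,325),(633,279),(694,216)],.05))
E
python3 -m handwheel '0 2 0 0 0 0 0; 0 0 0 0 0 0 0'
python3 - <<'E'
from h import *
go(-66,20,32); lk("w11")
E
```

```text
arm [[-3.7 47.7]] ticks [[-59.8  75.9]
 [-44.6  75.9]
 [ 15.8  76.5]
 [ 30.7  76.8]
 [ 45.6  76.8]
 [ 60.7  77. ]]
clock: 9.55
position: [0.4958, 0.067, 0.0329]
ee_rot: [0.707, 0.055, -0.703, 0.055]
ft_force: [0.4, 0.2, -0.1]
grip_width: 0.002
now viewer mm [-62.1  21.5  32.9] d tool mm [0.9 1.5 3.9] rv [-0.001 -0.006 -0.   ] psi 8.924809710279382 f [ 0.4  0.2 -0.1] t 9.55
```

View pics/w11.png

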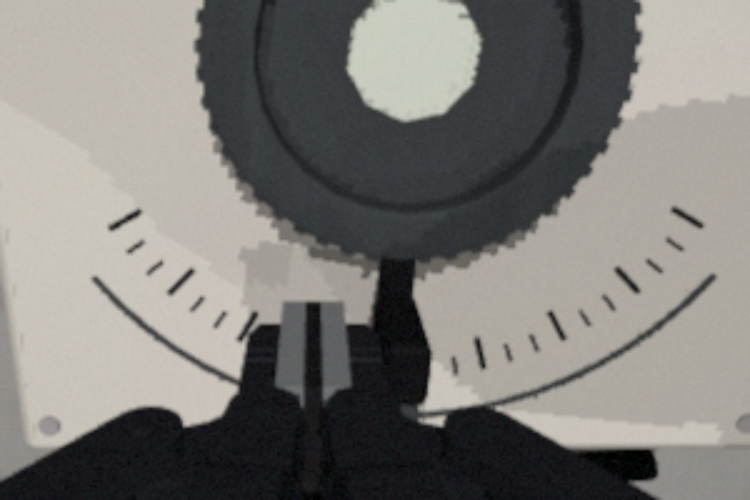

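```bash
python3 -m handwheel '0 -15 0 0 0 0 0; -40 0 0 0 0 0 0; -40 0 0 0 0 0 0; 0 18 20 0 0 0 0; 0 18 20 0 0 0 0; 0 0 0 0 0 0 0'
python3 - <<'E'
from h import *
go(-100,0,115); lk("w12")
E
```

```text
clock: 10.2
position: [0.4578, 0.0372, 0.1127]
ee_rot: [0.707, 0.053, -0.703, 0.055]
ft_force: [-0.1, 0.1, 0.1]
grip_width: -0.003
now viewer mm [-104.3   -2.   112.7] d tool mm [-2.2 -2.  -4.3] rv [-0.004 -0.005 -0.002] psi 8.743198275139157 f [-0.1  0.1  0.1] t 10.2
```

View pics/w12.png

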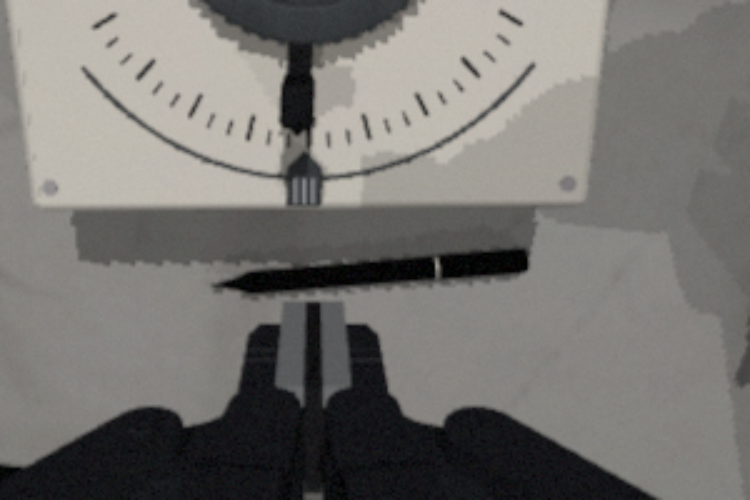

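Run:
```python
from h import *
c=dict(np.load("w12.npz")); print(c["T"][:3,3])
im=c["color"][115:200,200:300]; cv2.imwrite("pics/w12z.png",cv2.resize(im,None,fx=7,fy=7,interpolation=cv2.INTER_CUBIC))
```

```text
[0.53368461 0.04899127 0.28671209]
```

View pics/w12z.png

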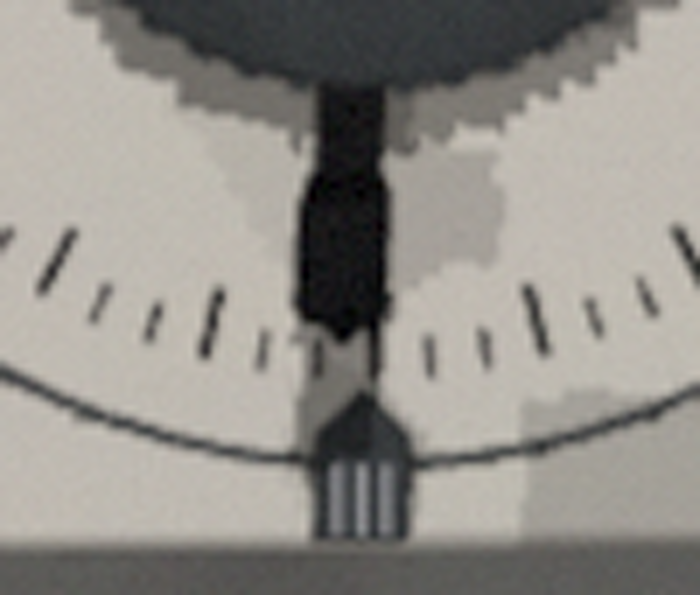

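```bash
cat >> h.py <<'E'
def angz(f,px,z,o=(200,115),k=7):
    px=(np.atleast_2d(px).astype(float)+.5)/k-.5+np.array(o); return ang(f,px,z,crop=False)
E
python3 - <<'E'
from h import *
print("ticks",angz("w12",[(57,262),(212,322),(537,320),(262,350),(430,355),(375,352)],.05))
print("ptr",angz("w12",(343,338),.056),"arm",angz("w12",(351,110),.0575),"arm2",angz("w12",(350,150),.0575))
print("nose",angz("w12",(364,395),.053),"tab body",angz("w12",[(361,460),(361,535)],.055))
E
```

```text
ticks [[-29.4  76.3]
 [-14.4  76.4]
 [ 15.7  76.8]
 [ -9.5  78.6]
 [  5.6  78.6]
 [  0.7  77.8]]
ptr [[-2.2 74.9]] arm [[-1.9 48. ]] arm2 [[-1.9 52.5]]
nose [[-0.3 82.5]] tab body [[-0.5 90.2]
 [-0.5 99.8]]
```

```bash
python3 -m handwheel '0 -18 -20 0 0 0 0; 0 -20 -20 0 0 0 0; 40 0 0 0 0 0 0; 40 0 0 0 0 0 0; 0 8 0 0 0 0 0; 0 6 0 0 0 0 0; 0 2 0 0 0 0 0; 0 0 0 0 0 0 0'
python3 - <<'E'
from h import *
go(-62,19.7,33)
E
```

```text
clock: 11.05
position: [0.4973, 0.0676, 0.0349]
ee_rot: [0.708, 0.055, -0.702, 0.055]
ft_force: [0.2, 0.1, 0.0]
grip_width: 0.002
now viewer mm [-60.5  21.9  34.9] d tool mm [1.9 2.2 1.5] rv [-0.003 -0.009 -0.001] psi 8.850601915404406 f [0.2 0.1 0. ] t 11.05
```

```bash
python3 -m handwheel '0 1 0 0 0 0 0; 0 1.2 0 0 0 0 0; 0 0 0 0 0 0 0'
python3 - <<'E'
from h import *
go(-62,19.7,33)
E
python3 -m handwheel '0 -10 0 0 0 0 0; 0 -8 0 0 0 0 0; -40 0 0 0 0 0 0; -40 0 0 0 0 0 0; 0 18 20 0 0 0 0; 0 18 20 0 0 0 0; 0 0 0 0 0 0 0'
python3 - <<'E'
from h import *
lk("w13"); c=dict(np.load("w13.npz"))
im=c["color"][115:200,200:300]; cv2.imwrite("pics/w13z.png",cv2.resize(im,None,fx=7,fy=7,interpolation=cv2.INTER_CUBIC))
E
```

```text
clock: 11.35
position: [0.4964, 0.066, 0.0335]
ee_rot: [0.707, 0.055, -0.703, 0.055]
ft_force: [-0.3, 0.5, 0.4]
grip_width: -0.0
now viewer mm [-61.6  20.4  33.5] d tool mm [0.5 0.7 0.4] rv [-0.001 -0.007 -0.   ] psi 8.928922886808087 f [-0.3  0.5  0.4] t 11.35
clock: 12.05
position: [0.4573, 0.04, 0.1126]
ee_rot: [0.707, 0.054, -0.703, 0.055]
ft_force: [0.2, -0.2, 0.5]
grip_width: -0.003
```

View pics/w13z.png

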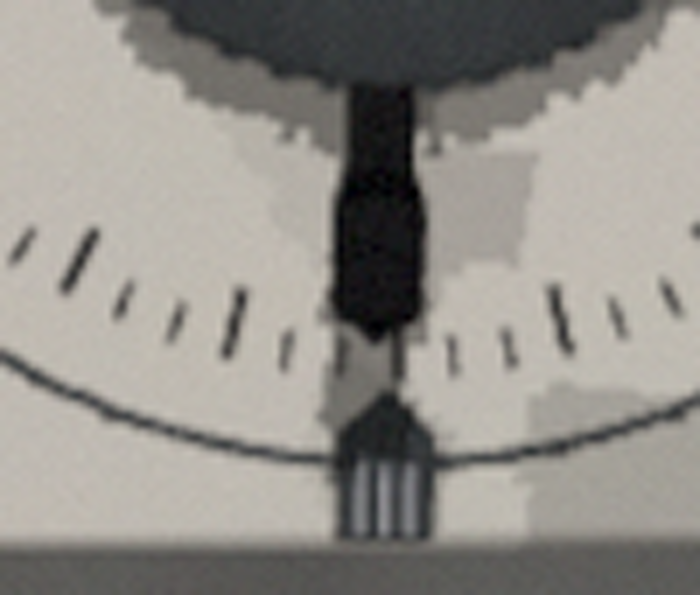

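Run:
```python
from h import *
print("ticks",angz("w13",[(79,262),(234,322),(563,320)],.05))
print("ptr",angz("w13",(375,338),.056),"arm",angz("w13",[(380,110),(379,150)],.0575),"fin",angz("w13",[(379,200),(379,320)],.0825))
print("nose",angz("w13",(386,395),.053),"tab body",angz("w13",[(385,460),(385,535)],.055))
```

```text
ticks [[-29.5  76.5]
 [-14.4  76.4]
 [ 15.9  76.9]]
ptr [[-1.4 74.9]] arm [[-1.3 48. ]
 [-1.4 52.6]] fin [[-1.2 54.9]
 [-1.1 67.5]]
nose [[-0.4 82.5]] tab body [[-0.4 90.2]
 [-0.4 99.8]]
```

```bash
python3 -m handwheel '0 -18 -20 0 0 0 0; 0 -18 -20 0 0 0 0; 40 0 0 0 0 0 0; 40 0 0 0 0 0 0; 0 8 0 0 0 0 0; 0 6 0 0 0 0 0; 0 3 0 0 0 0 0; 0 0 0 0 0 0 0'
python3 -m handwheel '0 1 0 0 0 0 0; 0 1 0 0 0 0 0; 0 0 0 0 0 0 0'
python3 - <<'E'
from h import *
go(-62,19.2,33)
E
```

```text
clock: 12.9
position: [0.4975, 0.0665, 0.0349]
ee_rot: [0.708, 0.055, -0.702, 0.055]
ft_force: [-0.5, 0.2, 0.4]
grip_width: -0.001
clock: 13.2
position: [0.4966, 0.0651, 0.0335]
ee_rot: [0.707, 0.055, -0.703, 0.055]
ft_force: [0.1, 0.0, 0.5]
grip_width: -0.001
now viewer mm [-61.6  19.5  33.5] d tool mm [0.5 0.3 0.4] rv [-0.001 -0.007 -0.   ] psi 8.930162541765883 f [0.1 0.  0.5] t 13.2
```

```bash
python3 -m handwheel '0 -10 0 0 0 0 0; 0 -8 0 0 0 0 0; -40 0 0 0 0 0 0; -40 0 0 0 0 0 0; 0 18 20 0 0 0 0; 0 18 20 0 0 0 0; 0 0 0 0 0 0 0'
python3 - <<'E'
from h import *
lk("w14"); c=dict(np.load("w14.npz"))
im=c["color"][115:200,200:300]; cv2.imwrite("pics/w14z.png",cv2.resize(im,None,fx=7,fy=7,interpolation=cv2.INTER_CUBIC))
E
```

```text
clock: 13.9
position: [0.4575, 0.039, 0.1126]
ee_rot: [0.707, 0.054, -0.703, 0.055]
ft_force: [-0.2, -0.4, -1.4]
grip_width: -0.006
```

View pics/w14z.png

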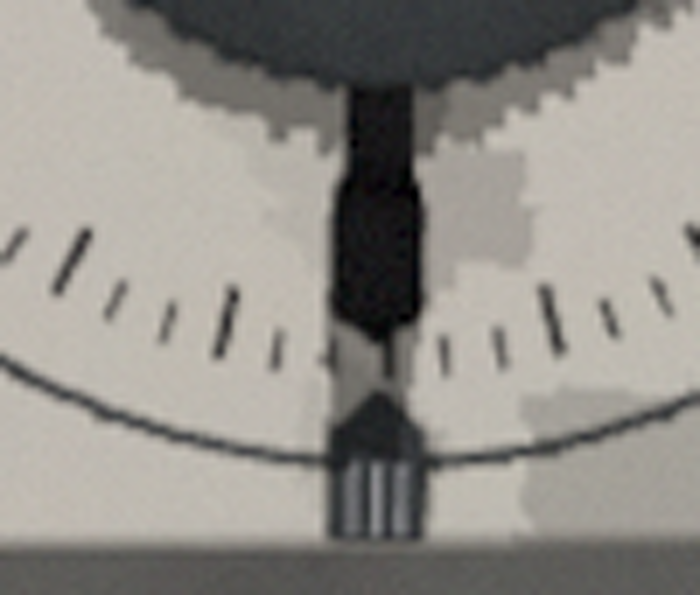

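Pointer tip (376,338) and nose (377,393) now line up. Next I'll check how far the viewer shifted, comparing with the first pictures.

Run:
```python
from h import *
print("ptr",angz("w14",(376,338),.056),"arm",angz("w14",[(380,110),(379,150)],.0575),"nose",angz("w14",(377,393),.053),"body",angz("w14",[(377,460),(377,535)],.055))
for n in ["scene","side"]:
    c=cams.camera(n); np.savez(n+"1.npz",**c); a=np.load(n+"0.npz")["color"]; b=c["color"]
    z=(240,140,400,245) if n=="scene" else (190,150,330,240)
    A,B=[cv2.resize(i[z[1]:z[3],z[0]:z[2]],None,fx=2.45,fy=2.45,interpolation=2) for i in (a,b)]
    cv2.imwrite(f"pics/cmp_{n}.png",np.vstack([A,B]))
    # ECC on patches
    ga,gb=[cv2.cvtColor(i,6).astype(np.float32) for i in (a,b)]
    P={"scene":{"button":(258,162,288,188),"vleft":(246,178,270,215),"bottomcorner":(300,205,330,245),"dropper":(240,198,262,235)},
       "side":{"button":(208,174,236,198),"bl":(200,190,226,222),"fr":(290,200,318,232),"vent":(230,160,246,170),"dropper":(228,212,248,246)}}[n]
    for k,(x0,y0,x1,y1) in P.items():
        t=ga[y0:y1,x0:x1]
        M=np.eye(2,3,dtype=np.float32); M[:,2]=(x0,y0)
        try:
            cc,M=cv2.findTransformECC(t,gb,M,cv2.MOTION_TRANSLATION,(3,200,1e-5),None,3); print(n,k,np.round(M[:,2]-(x0,y0),2),round(cc,3))
        except Exception as e: print(n,k,"fail")
```

```text
ptr [[-0.6 74.9]] arm [[-0.2 48. ]
 [-0.3 52.6]] nose [[-0.5 82.3]] body [[-0.5 90.2]
 [-0.4 99.8]]
scene button [0.37 0.53] 0.997
scene vleft [0.43 0.63] 0.998
scene bottomcorner [0.78 0.88] 0.999
scene dropper [0.02 0.13] 0.996
side button [0.98 0.38] 0.997
side bl [1.05 0.41] 0.998
side fr [1.42 0.43] 0.999
side vent [1.04 0.32] 0.957
side dropper [0.05 0.09] 0.998
```

View pics/cmp_side.png

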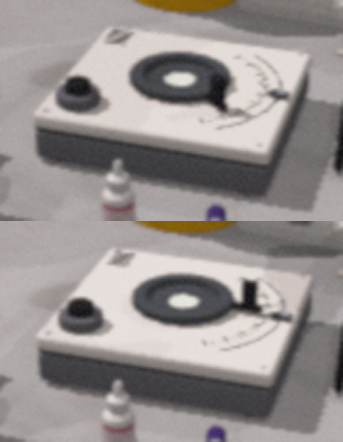

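Run:
```python
from h import *
for n,L in {"scene":[((273,175),(.37,.53),.06),((258,196),(.43,.63),.03),((315,225),(.78,.88),.03)],"side":[((222,186),(.98,.38),.06),((213,206),(1.05,.41),.03),((304,216),(1.42,.43),.03)]}.items():
    c=dict(np.load(n+"0.npz"))
    for p,d,z in L:
        a=onplane(c,[p,np.add(p,d)],z); print(n,np.round((a[1]-a[0])[:2]*1000,2))
```

```text
scene [-2.46  0.5 ]
scene [-2.71  0.43]
scene [-3.14  0.37]
side [-2.77  0.57]
side [-2.88  0.47]
side [-3.2   0.26]
```

The viewer slid about 2.8 mm towards the robot. I'll nudge it gently back by its front face, with the fingertips 30 mm up so they clear the marker, and watch the force.

```bash
python3 - <<'E'
from h import *
c=dict(np.load("w14.npz"))
for p in [(262,219),(218,222),(340,214)]:
    q=onplane(c,p,.011)[0,:2]-AX; print(np.round([1000*(q[0]*np.cos(YAW)+q[1]*np.sin(YAW)),1000*(-q[0]*np.sin(YAW)+q[1]*np.cos(YAW))],1))
go(-138,0,0)
E
python3 -m handwheel '0 0 17 0 0 0 0; 0 0 17 0 0 0 0; 40 0 0 0 0 0 0; 40 0 0 0 0 0 0; 30 0 0 0 0 0 0; 0 0 0 0 0 0 0'
python3 - <<'E'
from h import *
go(-116,0,-2); lk("w15")
E
```

```text
[-144.8   -8. ]
[-148.    38.9]
[-139.4  -90.4]
now viewer mm [-102.1    2.4  112.9] d tool mm [112.7   2.4  36.6] rv [-0.    -0.006 -0.   ] psi 8.972939603551286 f [-0.4  0.1  0.2] t 14.05
clock: 14.65
position: [0.4235, 0.0371, -0.0005]
ee_rot: [-0.705, -0.057, 0.705, -0.055]
ft_force: [-1.0, -0.9, 1.5]
grip_width: -0.004
now viewer mm [-138.2    3.2   -0.5] d tool mm [  1.5   3.2 -22.2] rv [0.001 0.    0.003] psi 9.041891216746873 f [-1.  -0.9  1.5] t 14.65
```

View pics/w15.png

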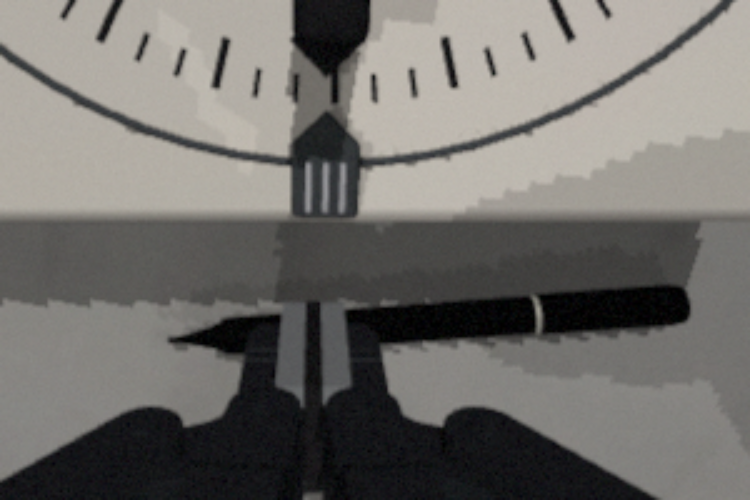

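```bash
python3 -m handwheel '0 3 -9 0 0 0 0; 0 0 -8 0 0 0 0; 0 0 -2 0 0 0 0; 0 0 -2 0 0 0 0; 0 0 0 0 0 0 0'
python3 - <<'E'
from h import *
go(-116,0,-2)
E
```

```text
clock: 15.2
position: [0.4465, 0.0357, 0.0032]
ee_rot: [0.706, 0.055, -0.704, 0.055]
ft_force: [-9.4, -1.3, 6.3]
grip_width: -0.001
now viewer mm [-115.7   -1.7    3.2] d tool mm [ 5.2 -1.7  0.3] rv [-0.002 -0.003 -0.001] psi 8.909846959904435 f [-9.4 -1.3  6.3] t 15.2
```

```bash
cat > disp.py <<'E'
from h import *
def disp():
  for n in ["scene","side"]:
    c0=dict(np.load(n+"0.npz")); b=cams.camera(n)["color"]; ga,gb=[cv2.cvtColor(i,6).astype(np.float32) for i in (c0["color"],b)]
    P={"scene":[(258,162,288,188,.06),(246,178,270,215,.03)],"side":[(208,174,236,198,.06),(200,190,226,222,.03),(228,212,248,246,.03)]}[n]
    for (x0,y0,x1,y1,z) in P:
        M=np.eye(2,3,dtype=np.float32); M[:,2]=(x0,y0)
        cc,M=cv2.findTransformECC(ga[y0:y1,x0:x1],gb,M,cv2.MOTION_TRANSLATION,(3,200,1e-5),None,3); p=np.array([(x0+x1)/2,(y0+y1)/2])
        a=onplane(c0,[p,p+M[:,2]-(x0,y0)],z); print(n,(x0,y0),np.round((a[1]-a[0])[:2]*1000,2),round(cc,3))
disp(); o=manip.get_obs(); print(np.round(o["ft_force"],1),np.round(o["position"],4))
E
python3 disp.py
```

```text
scene (258, 162) [-2.54  0.54] 0.997
scene (246, 178) [-2.38  0.48] 0.998
side (208, 174) [-2.68  0.53] 0.997
side (200, 190) [-2.85  0.55] 0.998
side (228, 212) [-0.17  0.17] 0.998
[-8.9 -1.   5. ] [0.4465 0.0357 0.0032]
```

Contact is made and the viewer hasn't moved yet. I'll go on in 1 mm steps.

```bash
python3 -m handwheel '0 0 -1 0 0 0 0; 0 0 -1 0 0 0 0; 0 0 0 0 0 0 0'; python3 disp.py
```

```text
clock: 15.6
position: [0.4464, 0.0357, 0.0028]
ee_rot: [-0.705, -0.054, 0.705, -0.055]
ft_force: [-17.0, -2.2, 13.9]
grip_width: 0.004
scene (258, 162) [-2.57  0.57] 0.997
scene (246, 178) [-2.44  0.49] 0.998
side (208, 174) [-2.61  0.48] 0.997
side (200, 190) [-2.87  0.49] 0.998
side (228, 212) [-0.2   0.21] 0.998
[-16.9  -2.4  12.6] [0.4465 0.0357 0.0028]
```

```bash
python3 -m handwheel '-3 0 0 0 0 0 0; -1 0 0 0 0 0 0; 0 0 0 0 0 0 0'; python3 disp.py
```

```text
clock: 16.0
position: [0.4465, 0.0356, 0.006]
ee_rot: [0.705, 0.055, -0.705, 0.055]
ft_force: [-9.9, -0.9, -1.7]
grip_width: -0.0
scene (258, 162) [-2.43  0.5 ] 0.997
scene (246, 178) [-2.25  0.46] 0.998
side (208, 174) [-2.56  0.47] 0.997
side (200, 190) [-2.8   0.49] 0.998
side (228, 212) [-0.14  0.15] 0.997
[-10.   -2.3  -1.6] [0.4464 0.0356 0.006 ]
```

Vertical load is gone. Now push along x.

```bash
python3 -m handwheel '-0.5 0 -1 0 0 0 0; -0.5 0 -1 0 0 0 0; 0 0 0 0 0 0 0'; python3 disp.py
```

```text
clock: 16.4
position: [0.448, 0.0358, 0.0066]
ee_rot: [-0.705, -0.055, 0.705, -0.055]
ft_force: [-10.9, -2.5, -7.4]
grip_width: 0.002
scene (258, 162) [-0.99  0.88] 0.998
scene (246, 178) [-0.98  0.8 ] 0.998
side (208, 174) [-1.21  0.94] 0.997
side (200, 190) [-1.19  0.67] 0.998
side (228, 212) [-0.17  0.2 ] 0.998
[-10.4  -1.8  -7.8] [0.4479 0.0358 0.0066]
```

```bash
python3 -m handwheel '0.5 0 -1 0 0 0 0; 0 0 0 0 0 0 0'; python3 disp.py
```

```text
clock: 16.7
position: [0.4479, 0.0358, 0.0064]
ee_rot: [-0.704, -0.054, 0.706, -0.055]
ft_force: [-18.4, -2.9, 7.2]
grip_width: -0.001
scene (258, 162) [-1.06  0.89] 0.998
scene (246, 178) [-1.03  0.83] 0.998
side (208, 174) [-1.25  0.94] 0.997
side (200, 190) [-1.25  0.76] 0.998
side (228, 212) [-0.17  0.19] 0.998
[-18.   -2.1   7.9] [0.4479 0.0358 0.0064]
```

The viewer is back to about 1.2 mm from where it started, which is enough. I'll retreat and check the lever.

```bash
python3 -m handwheel '0 0 4 0 0 0 0; 0 0 18 0 0 0 0; -40 0 0 0 0 0 0; -40 0 0 0 0 0 0; -40 0 -10 0 0 0 0; 0 0 -26 0 0 0 0; 0 0 0 0 0 0 0'
python3 disp.py
python3 - <<'E'
from h import *
go(-100,0,115); lk("w16"); c=dict(np.load("w16.npz"))
im=c["color"][115:200,200:300]; cv2.imwrite("pics/w16z.png",cv2.resize(im,None,fx=7,fy=7,interpolation=cv2.INTER_CUBIC))
E
```

```text
clock: 17.5
position: [0.4693, 0.0393, 0.13]
ee_rot: [0.709, 0.055, -0.701, 0.055]
ft_force: [0.4, -0.5, -1.2]
grip_width: 0.002
scene (258, 162) [-1.07  0.91] 0.998
scene (246, 178) [-0.9   0.77] 0.998
side (208, 174) [-1.21  0.91] 0.997
side (200, 190) [-1.17  0.68] 0.998
side (228, 212) [-0.18  0.21] 0.998
[ 0.1  0.7 -0.4] [0.4659 0.0392 0.1278]
now viewer mm [-96.   -1.3 127.8] d tool mm [12.8 -1.3  4.1] rv [-0.001 -0.007  0.   ] psi 8.943633901102235 f [ 0.1  0.7 -0.4] t 17.6
```

View pics/w16z.png

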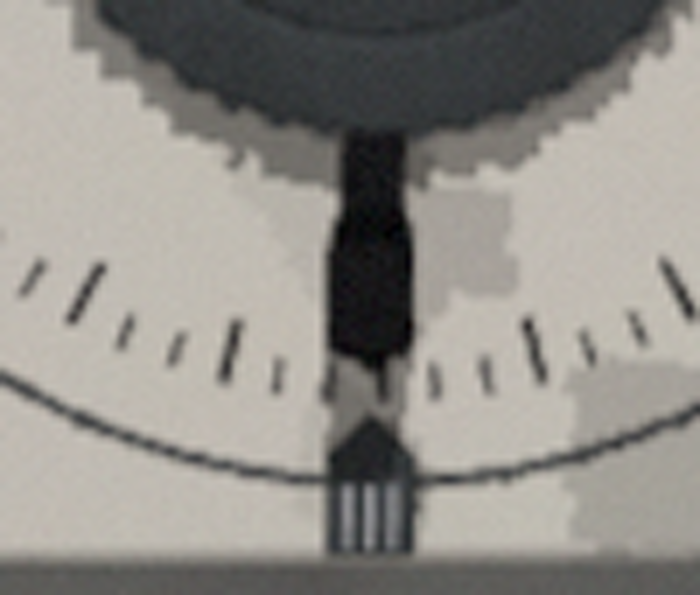

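View pics/w16.png

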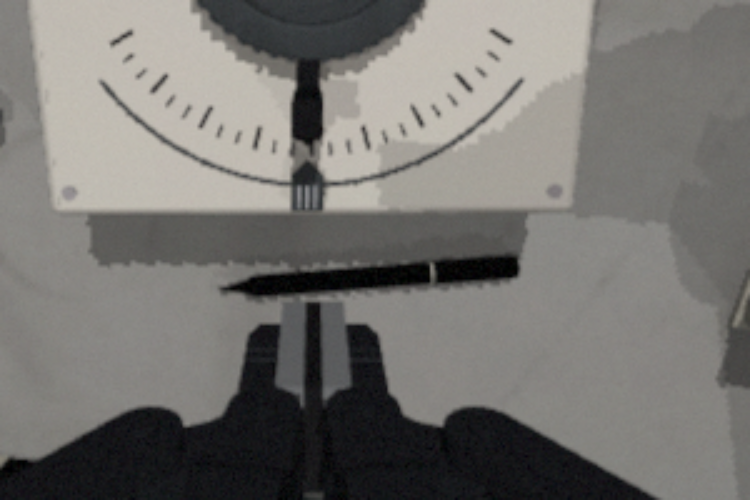

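Still aligned. Next, the button.

```bash
sed -i 's/^AX=.*/AX=np.array([.5621,.0560]); YAW=np.deg2rad(9.4)/' h.py
python3 -m handwheel '-20 -16 -38 0 0 0 0; 0 -18 -42 0 0 0 0; 0 -18 -42 0 0 0 0; 0 -17 -42 0 0 0 0; 0 0 0 0 0 0 0'
python3 - <<'E'
from h import *
go(74,68,60); c,o=wrist(); np.savez("w17.npz",**c); cv2.imwrite("pics/w17.png",c["color"])
print(cams.recognise("wrist","store_button_top")[:2])
print(V(74,68))
E
```

```text
clock: 18.15
position: [0.6179, 0.136, 0.1458]
ee_rot: [0.706, 0.057, -0.704, 0.055]
ft_force: [-1.4, -0.6, -0.4]
grip_width: 0.006
now viewer mm [ 68.1  69.8 145.8] d tool mm [85.8  2.  -5.6] rv [-0.005 -0.003  0.004] psi 9.088613252087866 f [-1.4 -0.6 -0.4] t 18.15
[{'box': [246.1, 166.6, 22.2, 29.6], 'conf': 0.89}]
[0.62400017 0.13517303]
```

View pics/w17.png

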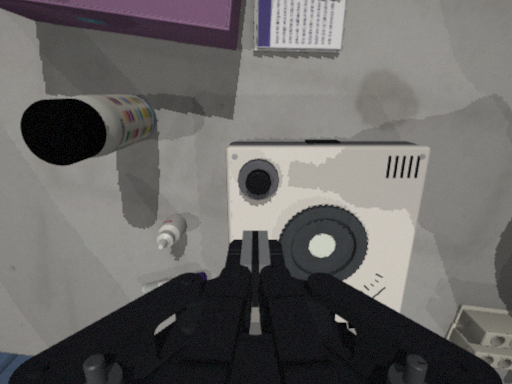

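```bash
python3 -m handwheel '30 2 -5 0 0 0 0; 0 0 0 0 0 0 0'
python3 - <<'E'
from h import *
c=dict(np.load("w17.npz")); print("btn",onplane(c,[(258,182),(258.5,183)],.072))
c,o=wrist(); np.savez("w18.npz",**c); cv2.imwrite("pics/w18.png",c["color"])
for r in cams.recognise("wrist","store_button_top")[:2]:
    b=r["box"]; print(b,r["conf"],onplane(c,(b[0]+b[2]/2,b[1]+b[3]/2),.072))
# dark button centroid
g=c["color"].max(2); g[:, :200]=255; g[:,330:]=255; g[225:]=255
m=(g<32).astype(np.uint8); k,l,s,ce=cv2.connectedComponentsWithStats(m)
for i in range(1,k):
    if s[i,4]>60: print(s[i],ce[i],onplane(c,ce[i],.072))
go(74,68,60)
E
```

```text
clock: 18.45
position: [0.6196, 0.1291, 0.1155]
ee_rot: [0.705, 0.054, -0.705, 0.055]
ft_force: [-0.5, -0.5, -1.1]
grip_width: 0.001
btn [[0.62627351 0.13447814 0.072     ]
 [0.62540683 0.13387201 0.072     ]]
[234.5, 177.9, 27.8, 28.7] 0.75 [[0.62651194 0.13519483 0.072     ]]
[279.4, 212.8, 91.5, 75.8] 0.18 [[0.58385616 0.06123317 0.072     ]]
[303 144  27   4  97] [316.20618557 145.57731959] [[0.67204623 0.0889713  0.072     ]]
[236 178  28  29 591] [249.64805415 192.32318105] [[0.62660596 0.13418218 0.072     ]]
now viewer mm [ 70.3  63.6 118.9] d tool mm [58.9 -4.5 -3.4] rv [-0.009 -0.005 -0.001] psi 8.885958788010264 f [0.2 0.6 0.5] t 18.55
```

View pics/w18.png

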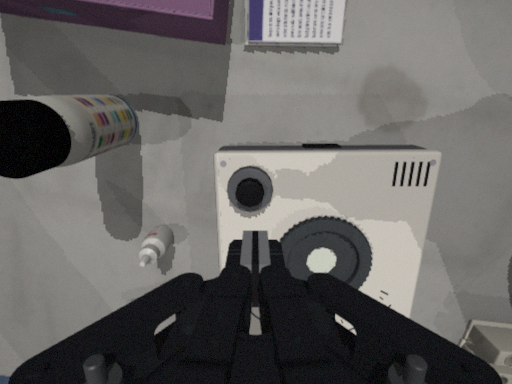

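```bash
python3 -m handwheel '0 -3.5 -5.5 0.009 0.005 0 0; 30 0 0 0 0 0 0; 30 0 0 0 0 0 0; 0 0 0 0 0 0 0; 0 0 0 0 0 0 0'
python3 - <<'E'
from h import *
go(76,67,40); lk("w19"); c=cams.camera("scene"); cv2.imwrite("pics/s19.png",cv2.resize(c["color"][130:230,230:390],None,fx=5,fy=5,interpolation=2))
E
```

```text
clock: 19.05
position: [0.6279, 0.1361, 0.0598]
ee_rot: [0.709, 0.052, -0.701, 0.051]
ft_force: [-0.1, 0.2, 0.2]
grip_width: -0.003
now viewer mm [78.  68.2 59.8] d tool mm [19.8  1.3  2.2] rv [-0.017 -0.012  0.   ] psi 8.406488405560086 f [-0.1  0.2  0.2] t 19.05
```

View pics/w19.png

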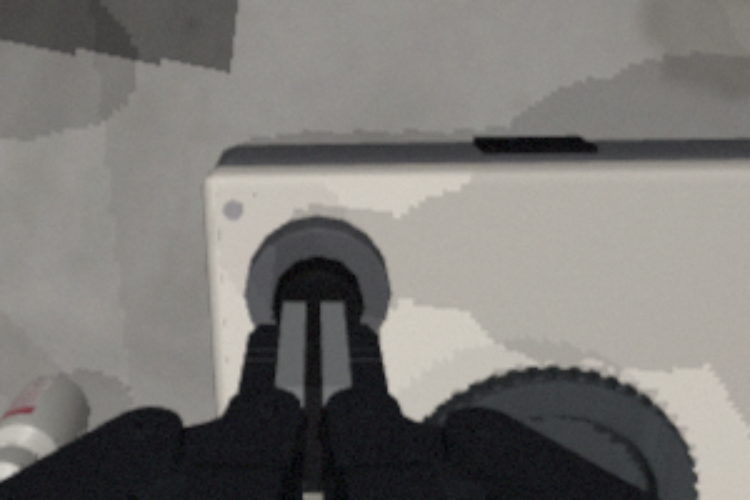

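View pics/s19.png

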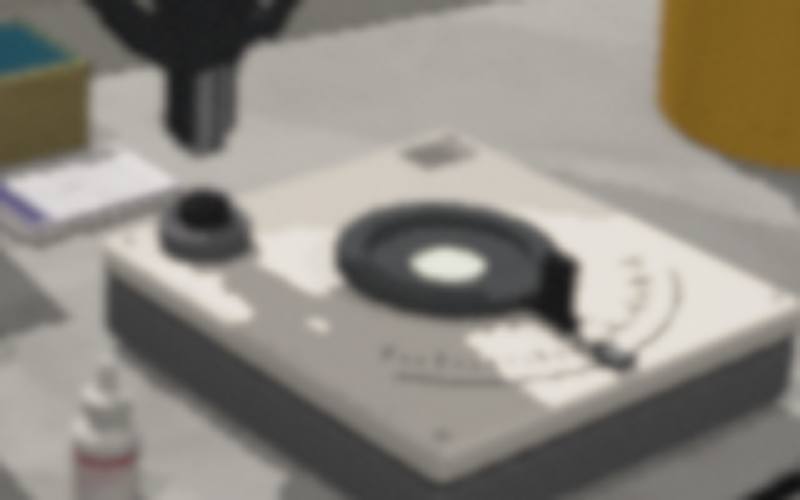

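```bash
python3 -m handwheel '9 1 2 0.015 0.01 0 0; 8 0 0 0 0 0 0; 3 0 0 0 0 0 0; 0 0 0 0 0 0 0'; python3 -m handwheel '2 0 0 0 0 0 0; 2 0 0 0 0 0 0; 0 0 0 0 0 0 0'; python3 -m handwheel '2 0 0 0 0 0 0; 0 0 0 0 0 0 0'
```

```text
clock: 19.55
position: [0.6264, 0.1345, 0.0387]
ee_rot: [0.713, 0.047, -0.698, 0.046]
ft_force: [-1.0, -0.3, 2.9]
grip_width: -0.006
clock: 19.85
position: [0.6265, 0.1345, 0.0346]
ee_rot: [0.713, 0.047, -0.698, 0.046]
ft_force: [-0.2, -0.7, 4.8]
grip_width: 0.0
clock: 20.05
position: [0.6266, 0.1345, 0.0341]
ee_rot: [0.713, 0.047, -0.698, 0.046]
ft_force: [-5.9, -2.9, 16.8]
grip_width: -0.002
```

The force jumped from 5 to 17 N at a hard stop, so the button has bottomed. Now release it straight up.

```bash
python3 - <<'E'
from h import *
o=manip.get_obs();print(o["ft_force"],o["position"]); c=cams.camera("side"); cv2.imwrite("pics/d20.png",cv2.resize(c["color"][140:240,180:330],None,fx=5,fy=5,interpolation=2))
E
python3 -m handwheel '-4 0 0 0 0 0 0; -8 0 0 0 0 0 0; -20 0 0 0 0 0 0; -30 0 0 0 0 0 0; -40 0 0 0 0 0 0; 0 0 0 0 0 0 0'; python3 disp.py
```

```text
[-5.94597378 -2.85657306 16.84374479] [0.62658298 0.13451963 0.03407695]
clock: 20.7
position: [0.6264, 0.1357, 0.1401]
ee_rot: [0.716, 0.048, -0.695, 0.046]
ft_force: [0.9, 0.3, 0.3]
grip_width: -0.003
scene (258, 162) [-0.98  0.69] 0.995
scene (246, 178) [-0.99  0.82] 0.998
side (208, 174) [-1.03  0.53] 0.989
side (200, 190) [-1.15  0.7 ] 0.998
side (228, 212) [-0.21  0.21] 0.998
[-0.3 -0.7 -1.6] [0.6244 0.1345 0.1352]
```

View pics/d20.png

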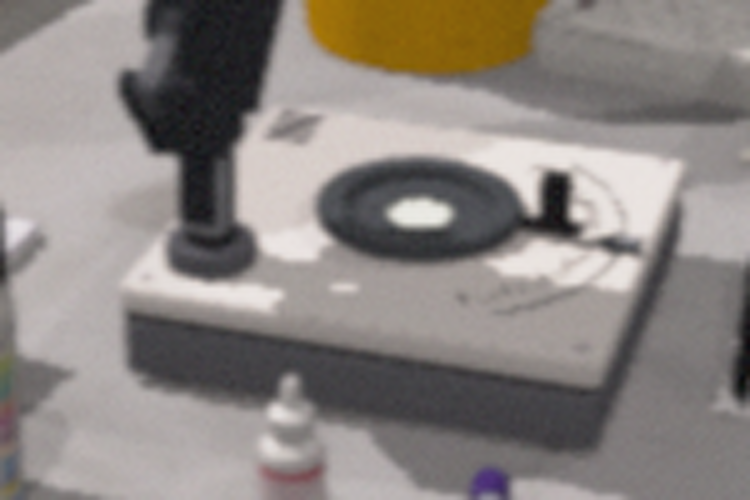

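The finger was on the button, pressed into its collar at about (210,235). Now a final check of the lever and button.

```bash
python3 -m handwheel '-10 16 42 0 0 0 0; 0 18 42 0 0 0 0; 0 18 42 0 0 0 0; 0 17 42 0 0 0 0; 0 0 0 0 0 0 0'
python3 - <<'E'
from h import *
go(-100,0,130); lk("w21"); c=dict(np.load("w21.npz"))
im=c["color"][115:200,200:300]; cv2.imwrite("pics/w21z.png",cv2.resize(im,None,fx=7,fy=7,interpolation=cv2.INTER_CUBIC))
c=cams.camera("scene"); cv2.imwrite("pics/s21.png",cv2.resize(c["color"][130:280,170:420],None,fx=3.2,fy=3.2,interpolation=2))
P,_,_=cloud(c); 
for n in ("scene0.npz",): print("btn z before",np.round(np.percentile(cloud(dict(np.load(n)))[0][162:180,262:280,2],[90,97]),4))
print("btn z now",np.round(np.percentile(P[162:180,262:280,2],[90,97]),4))
E
```

```text
clock: 21.3
position: [0.4612, 0.0398, 0.1388]
ee_rot: [0.711, 0.044, -0.7, 0.046]
ft_force: [0.1, 0.6, -0.8]
grip_width: -0.002
now viewer mm [-102.1    0.5  138.8] d tool mm [ 8.8  0.4 -2. ] rv [-0.036 -0.016 -0.004] psi 7.32159388200252 f [ 0.1  0.6 -0.8] t 21.3
btn z before [0.0712 0.0724]
btn z now [0.0711 0.0723]
```

View pics/w21z.png

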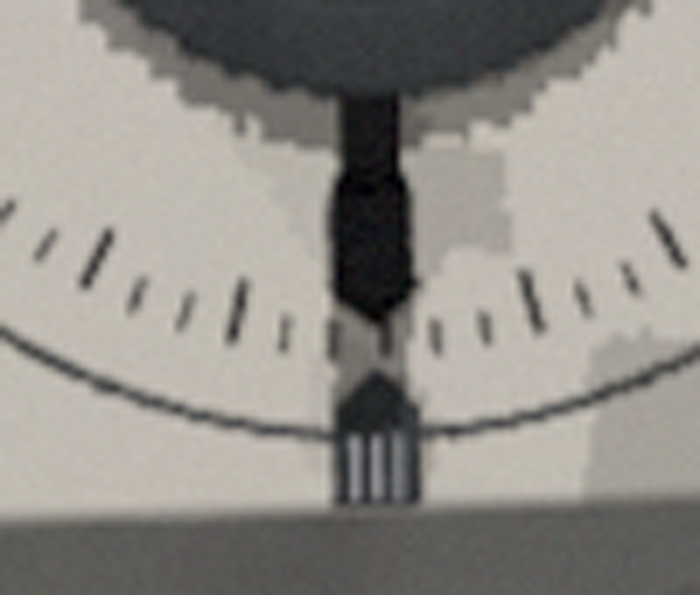

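View pics/s21.png

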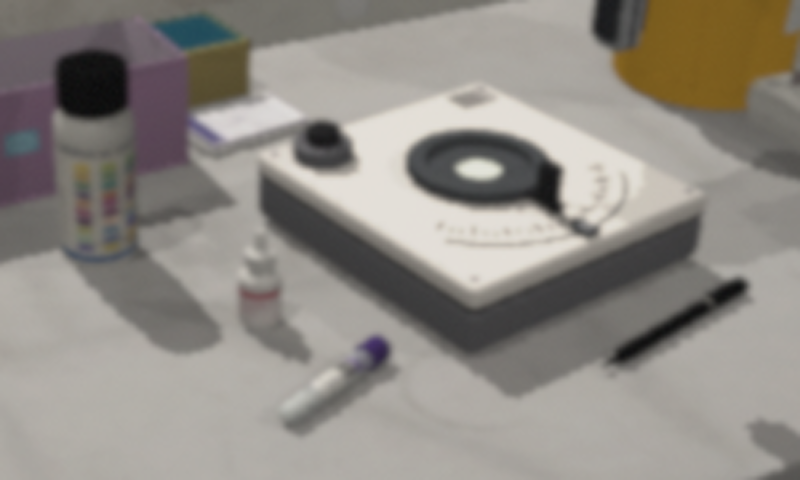

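The pointer (378,320) lines up with the nose (377,373), the button is back at 72 mm, the bystanders haven't moved, and the robot is clear. Handing in.

```bash
python3 -c "
from h import *
print(manip.get_obs()['clock']); print(hand_in())"
```

```text
21.4
the job is handed in; nothing more can be done
None
```

I pushed the lever's fin round with the closed fingers until the pointer lined up with the tab nose. I then pressed the button fully down, released it and handed in at 21.4 s.

**Last checks**
- **Lever:** in the final wrist picture the pointer and the nose line up to within about 0.3°. The arm's own edges read about 0.2° from the nose, within measuring error.
- **Button:** it reached a hard stop at 17 N. Its top is back at 72 mm.
- **Surroundings:** the dropper measures unmoved, and the marker, tube and bottle look unmoved in the last picture. The robot was touching nothing.

**What went wrong**
- **Fingertip offset:** the fingertips end about 33 mm behind the reported TCP, so my first pass went over the fin without touching it.
- **Viewer moved:** the second pass loaded the fin lengthwise with about 10 N and slid the viewer about 2.8 mm towards the robot. I nudged it back by its front face. It now measures about 1.1 mm (x) and 0.7 mm (y) from its start, so it is not exactly where it was.

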